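# Nip up the loose cap screw of the dish rack

### The arm

A 6-joint arm with a two-finger parallel gripper is mounted at the origin on the work surface. World frame = base frame: x ahead of the robot, y to its left, z up, the work surface at z = 0. Lengths are in m, angles in rad, forces in N, time in s.
With the tool pointing down it reaches from about 0.325 to 0.9 m from the base axis. Payload 3.5 kg.
Tool frame: the origin (TCP) lies at the very end of the fingers, on their centre line; the grasp point (between the pads) lies behind it (ctrl.hold_point_z is the z of the grasp point in the tool frame, in m); z points along the fingers, y is the line along which they close (so a half turn about z gives the same grasp; the last joint's range is limited). The gripper opens to 85 mm and grips with 20 to 120 N. Pads are 22 mm wide; open, the fingers measure 114 mm over their backs; the gripper's body (76 mm by 85 mm) begins 54 mm behind the grasp point. The pads swing forward as they close: fully open they stand 13 mm farther back than shut.
Start: joints at [1.184, 0.276, -0.026, 1.268, 0, 1.467], TCP at [0.175, 0.6, 0.231] pointing down, gripper open.
Joint ranges: [-3.12, 3.12], [-0.85, 1.88], [-1.08, 1.24], [-1.95, 2.15], [-1.57, 1.53], [-3.14, 3.14]. Speed limits (rad/s): [2.57, 2.57, 3.14, 3.14, 3.14, 3.14].

### API

Orientations are given as a unit quaternion [w, x, y, z].
In Python, from workcell import sensors, optics, ctrl gives the robot as it stands.
- The arm moves only by the tool jog_arm, never from a script. Its argument "series" is a list of rows, each a list of 7 numbers: the shift along the tool's x, y, z in normalised numbers (1 is 400 mm), then the turn, a rotation vector about the tool's x, y, z in normalised numbers (1 is 90 degrees), then the finger opening in m, from 0 to 0.0854. A call has exactly 10 rows; each row is the pose to reach, as a shift and turn from the pose commanded when the call began, along the tool's axes at that moment; what a row does not reach only later rows make up. A row lasts 1/12 s, in which the tool goes at most 41.7 mm and 7.16 degrees, less where a joint would pass 70% of its speed; a pose out of reach is approached as far as the arm can. No shift or turn number may pass 1 either way. A call with a gripper value outside its range is refused whole. The fingers move at their own pace and stop on an object; "newtons" is the grip in N (left out, the last holds). Time passes only in rows, so rows that repeat a pose let the fingers close, or fill a call up. It gives the time, the measured TCP pose, the force, the opening and the grip force at its end, in the units of the state.
- sensors.get_obs(): the state, without advancing time (a new reading comes with each control period).
- optics.get_image(name): name is "side" or "top"; returns (picture, depth): 400x640x3 uint8, red, green, blue; 400x640 float32, m along the optical axis (not along the pixel's ray), 0 where there is no reading.
- optics.calibration(name): a dict with "fx", "fy", "cx", "cy" (pixels), "k1" (the pictures are not rectified: a ray, as slopes to the right and down, at radius r is drawn at 1 + k1 r^2 times it, then the intrinsics apply), "camera_from_world" (4x4, takes a point from world to camera coordinates). Camera axes: x right, y up, looking along -z (the intrinsics and any distortion apply to the point x, -y, -z); pixel columns grow to the right and rows downward; lengths in m; the calibration is good to about 2 mm. A picture is of the moment at which its call begins. calibration takes no time and is no camera call.
- ctrl.close_job(): hands the job in; it is judged then, once.
The state is a dict: "t": time; "joint_pos": joint angles; "joint_vel": joint speeds; "tau": joint torques, N m; "ee_pos": TCP position; "eef_rot": TCP orientation; "ft_force": force on the tool from outside, world axes, zero at the start; "ft_torque": the same for the moment, N m; "grip_width": finger opening in m; "gripper_force": force on a finger pad.
Only numpy, scipy, OpenCV 4.12 (cv2) and the standard library are available. Lean on these libraries where they do the work, as an engineer would, in place of code of your own. Each camera call takes 0.05 s, during which the arm holds its last target. There are 200 camera calls.

### The job

The cap screw in the one corner of the dish rack that has lost its black cover cap has worked loose. Take the orange T-handle hex key out of its stand, seat it fully home in the screw's recessed socket before turning - without forcing it down - and turn the screw clockwise until it comes up tight, without wrenching it any further. Then put the orange key back in its own hole in the stand, all the way down, and leave the small key, the mug, the bowl and the spoon as they are.

Things in the scene. Friction and masses are not known exactly. Their poses are not given: they have to be found in the camera images.
- key: T-handle hex key with orange handle, 122 mm tall, about 0.12 kg, standing blade-down in the stand. Origin: centre of the blade's tip; z points up along the blade to the handle. Hexagonal steel blade, 10 mm across flats, 12 mm across corners (one corner along x, the others every 60 degrees), square-ended; bare from the tip up to 88 mm.
- key_grip (a point): middle of the orange handle bar, 110 mm above the blade's tip; axes as the key's. The bar is 90 mm long (along x), 20 mm thick (y) and 24 mm high (98 to 122 mm above the tip). Grip it here from above across its 20 mm thickness; a firm grip (80 N or more) carries the turning load.
- open_corner: the front corner block of the dish rack that has lost its black cover cap, so that its cap screw shows: aluminium, fixed, 44 x 44 mm, 30 mm high, top 85 mm above the counter. It may be the left or the right one; the other front corner wears its cap, a black square 45 mm wide, 5 mm thick. Origin: centre of its underside, 55 mm above the counter; axes as the rack's.
- socket (a point): centre of the top face of the loose cap screw's bright steel head (18 mm wide), 4 mm down a round 21 mm hole in the block's top, 81 mm above the counter; z up, x and y as the rack's. Below it the hexagon socket for the 10 mm key, its floor 9 mm below this point: fully home, the key's tip is on the floor. The mouth has a 2 mm deep lead-in that centres a key up to about 2 mm off.
- screw (a joint): turn of the loose screw, rad, growing clockwise seen from above: starts at 0.1 to 0.4, stops solid (tight) at 1.0; drag 0.12 N m, 0.3 N m is tight, over 0.6 is too much. How the hexagon lies is NOT known from this or any axes: turn the key lightly (5 N) on the mouth, 60 degrees at most, till it drops in; until then its tip rests about 2 mm below the head's top. 3 degrees of play each way.
- hole (a point): centre of the mouth of the orange key's own hole in the stand: round, about 15 mm wide, with a 2 mm chamfer, 47 mm deep (floor 8 mm above the counter), upright; axes as the stand's.
- stand: grey plastic key stand, 150 mm (x) x 60 mm (y) x 55 mm high, fixed to the counter; origin at the centre of its underside. The orange key's hole is at x = -45 mm, the small key's at x = +45 mm.
- small_key: smaller T-handle key, black handle 64 x 16 x 20 mm, 108 mm tall, 6 mm blade; origin at the centre of its blade's tip, z up. It stays in the stand.
- rack: two-tier aluminium dish rack, fixed: lower tier 300 mm deep (x), 384 mm wide (y), front corner blocks at x = -150 mm, y = -170 and +170 mm; its rear half (x > 0) holds plates up to 240 mm and the upper tier up to 285 mm above the counter. Origin on the counter under its centre, x from front to rear.
- mug: blue enamel mug, 82 mm wide, 85 mm high, origin at the centre of its underside.
- bowl: white ceramic soup bowl, 140 mm wide, 55 mm high, origin at the centre of its underside.
- spoon: wooden spoon lying on the counter, 230 mm long (x), origin at the middle of its underside.
There are look-alikes about, which are no part of the job. What is shaped like the stand but turquoise or white is not meant. Of the things shaped like the key, the orange one is meant.

How it is judged:
By the outcome, as a careful person would: the job done as asked, in the order asked, and still so for the second after the job is handed in, with the robot touching nothing.
It also fails if it takes over 72 s, if anything falls off the work surface, if the arm or the gripper's body presses on something with over 40 N, if the wrist force passes 120 N, or if a joint passes its speed limit or range.

## Working session

There is one attempt and no reset: what is moved stays moved. The work goes in short steps, Python scripts to look and compute and a tool call to move; the robot and the scene stay as the last step left them, time stands still between calls to the robot, and variables do not carry over. Pictures are saved under pics/ and viewed, at most 10 in all, crops included, and the job is handed in when it is done.

Besides the shell and the picture viewer there is one more tool, called after "Emit:" as name(argument=value, ...), one argument or row to a line, values as JSON. jog_arm: Moves the arm, as the interface text tells. Its arguments: {"type":"object","properties":{"series":{"type":"array","items":{"type":"array","items":{"type":"number"}}},"newtons":{"type":"number"}},"required":["series"]}

```bash
ls; mkdir -p pics; cat > h.py <<'E'
import numpy as np, cv2
from workcell import sensors, optics, ctrl
def cast(name,u,v,z):
    c=optics.calibration(name); M=np.array(c["camera_from_world"]); R,t=M[:3,:3],M[:3,3]
    K=np.array([[c["fx"],0,c["cx"]],[0,c["fy"],c["cy"]],[0,0,1.]])
    p=cv2.undistortPoints(np.array([[[u,v]]],float),K,np.array([c["k1"],0,0,0.]))[0,0]
    d=R.T@np.array([p[0],-p[1],-1.]); o=-R.T@t
    return o+d*(z-o[2])/d[2]
def depthpt(name,u,v,D):
    c=optics.calibration(name); M=np.array(c["camera_from_world"]); R,t=M[:3,:3],M[:3,3]
    K=np.array([[c["fx"],0,c["cx"]],[0,c["fy"],c["cy"]],[0,0,1.]])
    p=cv2.undistortPoints(np.array([[[u,v]]],float),K,np.array([c["k1"],0,0,0.]))[0,0]
    return R.T@(np.array([p[0],-p[1],-1.])*D-t)
E
python3 - <<'E'
from h import *
for n in("side","top"):
    im,d=optics.get_image(n); cv2.imwrite(f"pics/{n}0.png",im[:,:,::-1]); np.savez(f"pics/{n}0.npz",im=im,d=d)
    c=optics.calibration(n); print(n,{k:c[k] for k in c if k!="camera_from_world"}); M=np.array(c["camera_from_world"]); print(-M[:3,:3].T@M[:3,3],M[:3,:3].round(3))
print(sensors.get_obs(), ctrl.hold_point_z)
E
```

```text
pics
side {'fx': 457.53393871845867, 'fy': 457.53393871845867, 'cx': 324.6355734805597, 'cy': 203.12362727321764, 'k1': -0.005925352264207846}
[-0.09230051 -1.05369256  1.07539979] [[ 0.838 -0.546  0.01 ]
 [ 0.353  0.555  0.753]
 [-0.416 -0.628  0.658]]
top {'fx': 417.31191138323624, 'fy': 417.31191138323624, 'cx': 312.20159619353393, 'cy': 197.5069123109812, 'k1': -0.008540930771250997}
[ 0.33891687 -0.10258716  1.15840596] [[ 0.024 -1.     0.004]
 [ 0.985  0.024  0.172]
 [-0.172  0.     0.985]]
{'t': 0.1, 'joint_pos': array([ 1.18358957e+00,  2.77097853e-01, -2.77515591e-02,  1.26800724e+00,
        3.68100240e-05,  1.46738041e+00]), 'joint_vel': array([ 2.53708211e-03, -9.59446058e-05,  2.81670399e-03,  8.59044161e-04,
       -1.12941787e-03,  7.71185560e-05]), 'tau': array([-7.91323419e-04, -4.46707249e+01,  2.96128553e+01,  8.47407180e-03,
       -1.54326717e-04, -1.12123026e-06]), 'ee_pos': array([0.17473703, 0.59933647, 0.23024243]), 'eef_rot': array([-2.68037636e-04,  1.41419677e-01,  9.89949197e-01, -9.94851757e-04]), 'ft_force': array([-0.03198776,  0.02310144,  0.35732736]), 'ft_torque': array([ 0.02465761, -0.00489817,  0.02734712]), 'gripper_force': 0.0, 'grip_width': 0.08539505992862642} -0.0187
```

View pics/top0.png

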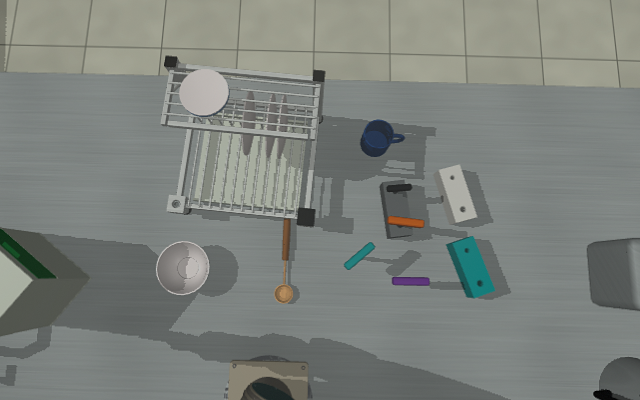

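View pics/side0.png

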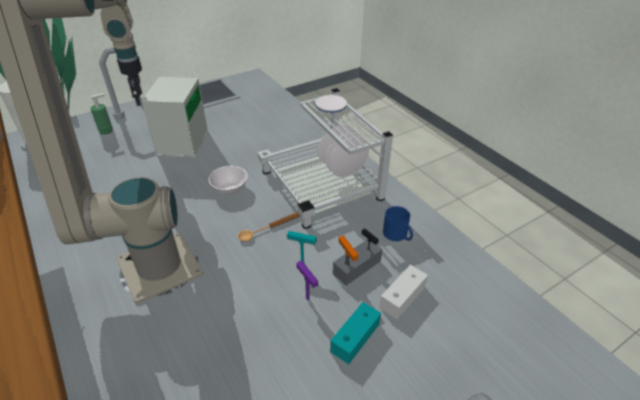

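The top view shows the orange key at about (406,222) in the grey stand at (396,209). The open corner is the left one, at (178,204), and the capped one is at (306,217). The side view agrees, and the arm is clear of everything.

```bash
cat > m.py <<'E'
from h import *
z=np.load("pics/top0.npz"); im,d=z["im"],z["d"]; hsv=cv2.cvtColor(im,cv2.COLOR_RGB2HSV)
def rect(m,box,zz,name="top"):
    x0,y0,x1,y1=box; k=np.zeros(m.shape,np.uint8); k[y0:y1,x0:x1]=m[y0:y1,x0:x1]
    cs,_=cv2.findContours(k,cv2.RETR_EXTERNAL,cv2.CHAIN_APPROX_NONE); c=max(cs,key=cv2.contourArea)
    w=np.array([cast(name,*p[0],zz)[:2] for p in c]); 
    r=cv2.minAreaRect((w*1000).astype(np.float32)); return r,len(c),cv2.minAreaRect(c)
org=((hsv[...,0]>4)&(hsv[...,0]<17)&(hsv[...,1]>190)&(hsv[...,2]>130)).astype(np.uint8)
print("orange",rect(org,(375,205,440,240),.130))
x0,y0,x1,y1=375,205,440,240
ys,xs=np.nonzero(org[y0:y1,x0:x1]); print("n",len(ys)); P=np.array([depthpt("top",x+x0,y+y0,d[y+y0,x+x0]) for x,y in zip(xs,ys)]); print(np.percentile(P,[2,25,50,75,98],axis=0).round(4))
blk=(hsv[...,2]<60).astype(np.uint8)
print("cap",rect(blk,(290,200,325,232),.090))
# heights map pts
def H(u,v): return depthpt("top",u,v,d[v,u]).round(4)
for p in [(178,204),(306,217),(406,222),(396,189),(391,205),(400,233)]: print(p,H(*p))
# stand mask by height 0.055
vv,uu=np.mgrid[170:250,370:430]
Q=np.array([depthpt("top",a,b,d[b,a]) for a,b in zip(uu.ravel(),vv.ravel())]).reshape(80,60,3)
k=np.zeros(d.shape,np.uint8); k[170:250,370:430]=(abs(Q[...,2]-.055)<.006)
print("stand",rect(k,(370,170,430,250),.055))
# small key handle
print("small",rect((blk),(380,178,416,196),.116))
c=cv2.resize(np.hstack([im[185:225,155:205],im[195:235,285:335],im[205:245,380:430]])[...,::-1],None,fx=5,fy=5,interpolation=cv2.INTER_CUBIC); cv2.imwrite("pics/crop1.png",c)
E
python3 m.py
```

```text
orange (((464.7679138183594, -335.2268981933594), (87.40177917480469, 17.098752975463867), 84.20027923583984), 77, ((405.42315673828125, 221.11541748046875), (35.34989929199219, 6.8219099044799805), 7.125016689300537))
n 243
[[ 0.4536 -0.3759  0.1275]
 [ 0.4603 -0.3563  0.1297]
 [ 0.4647 -0.3342  0.1309]
 [ 0.4691 -0.3139  0.1322]
 [ 0.4744 -0.2942  0.1352]]
cap (((474.99176025390625, -86.40583801269531), (42.34754943847656, 44.19497299194336), 86.60923767089844), 63, ((305.44482421875, 216.66209411621094), (16.44300651550293, 17.024324417114258), 4.763641834259033))
(178, 204) [0.5022 0.2498 0.074 ]
(306, 217) [ 0.4738 -0.0879  0.0922]
(406, 222) [ 0.4625 -0.3364  0.1309]
(396, 189) [ 0.5482 -0.3155  0.1161]
(391, 205) [ 0.5161 -0.3137  0.0569]
(400, 233) [ 0.4416 -0.3366  0.0584]Traceback (most recent call last):
  File "m.py", line 19, in <module>
    Q=np.array([depthpt("top",a,b,d[b,a]) for a,b in zip(uu.ravel(),vv.ravel())]).reshape(80,60,3)
                ~~~~~~~^^^^^^^^^^^^^^^^^^
  File "h.py", line 10, in depthpt
    c=optics.calibration(name); M=np.array(c["camera_from_world"]); R,t=M[:3,:3],M[:3,3]
ValueError: time passes only in moves, steps and waits
```

```bash
python3 - <<'E'
s=open('h.py').read().replace('optics.calibration(name)','cal(name)')
s=s.replace("def cast","import functools\n@functools.cache\ndef cal(n): return optics.calibration(n)\ndef cast",1); open('h.py','w').write(s)
E
cat >> m.py <<'E'
# open corner: block top at z .085 by depth, bright
vv,uu=np.mgrid[185:225,155:205]
Q=np.array([depthpt("top",a,b,d[b,a]) for a,b in zip(uu.ravel(),vv.ravel())]).reshape(40,50,3)
k=np.zeros(d.shape,np.uint8); k[185:225,155:205]=(abs(Q[...,2]-.085)<.008); k=cv2.morphologyEx(k,cv2.MORPH_OPEN,np.ones((7,7),np.uint8))
print("block",rect(k,(155,185,205,225),.085))
g=im[...,:].mean(2); 
print("bright gray row/col"); print(g[194:216,164:194].astype(int))
E
python3 m.py | tail -30
```

```text
[128 128 127 133 172 170 169 169 154 100  99 138 125 126 117 127 167 164
  164 166 157  80  83 101 156 123 110 133 133 133]
 [130 130 130 143 168 168 169 164 107  87 106  83  82  93 120 106 168 169
  169 169 161  85  94 110 186 128 134 134 135 134]
 [127 127 127 140 168 166 165 148  90  96  84  75 105 104 110 141 136 168
  167 165 139  83  94 108 172 102 117  99 102 127]
 [130 129 132 151 168 166 166 149  89  94  76  82 105 103 109 138 134 166
  167 165 138  92 132 133 166 113 134 141 173 172]
 [127 127 131 161 168 167 167 161  94  92 104  95 104 103 110 133 166 167
  168 163 119 102 130 121 154 116 129 137 170 168]
 [129 128 132 160 170 169 169 167 137  86  98 111 101 120 128 136 166 164
  165 158  98 105 139 133 120 134 143 176 172 169]
 [126 126 131 172 169 168 168 169 168 140  86 102 121 137 161 168 166 166
  168 161 102 104 118 130 138 140 146 183 182 182]
 [126 127 142 175 174 172 172 172 172 173 172 164 167 172 170 169 168 168
  170 160  81  82  81  85  84  76  65  71  93 101]
 [126 126 139 165 163 163 164 167 168 170 171 171 172 172 172 172 171 172
  170 142  85  96  89  88  83  47  42  63 103  99]
 [129 131 143 168 167 164 164 163 163 163 164 163 163 163 163 164 166 166
  166 141  82  88  88  87  84  49  47  76 107 104]
 [129 130 139 135 125 147 150 171 170 170 169 168 168 166 166 165 164 165
  160 116  86  94  89  88  82  41  52  91 105 104]
 [128 129 127 126 115 112  90  84  78  84 112  99 104 129 148 147 152 172
  163  99  85  94  88  89  68  45  76 106 103 102]
 [128 127 128 129 128 129 130 130 128 116 116 113  92  91  91  87  80  83
   82  88  98  88  68  45  43  74 105 102 101 100]
 [127 127 129 129 129 129 130 130 131 131 131 132 132 132 133 131 133 130
  118 110  62  76  72  72 106 104 102 108 134 133]
 [128 129 128 129 130 129 129 129 130 131 130 131 131 131 130 131 132 131
  132 134 135 136 136 136 136 135 135 134 134 134]]
```

View pics/crop1.png

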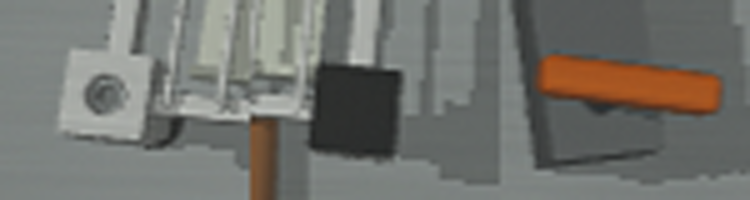

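The crop shows the open block at the left with its dark round hole at about pixel (176,203.6), the black cap, and the orange bar over the stand.

```bash
sed -i '/bright gray/d' m.py; cat >> m.py <<'E'
# hole: dark pixels in the block, weighted
w=np.clip(165-g[196:210,170:184],0,60); vv,uu=np.mgrid[196:210,170:184]
lab=cv2.connectedComponents((w>15).astype(np.uint8))[1]; L=lab[7,5]; w=w*(lab==L); m=(w>0)
print("hole px",m.sum(),uu[m].mean(),vv[m].mean(),uu[m].min(),uu[m].max(),vv[m].min(),vv[m].max())
u,v=uu[m].mean(),vv[m].mean(); (a,b),r=cv2.minEnclosingCircle(np.c_[uu[m],vv[m]].astype(np.float32)); print(a,b,r)
o=cast("top",u,v,.085); print("hole@85",o,"block rect center vs"); 
capc=np.array(rect(blk,(290,200,325,232),.090)[0][0])/1000; print("dist",np.linalg.norm(o[:2]-capc),"angle",np.degrees(np.arctan2(*(o[:2]-capc)[::-1])))
# block outline by brightness
kb=((g>150)).astype(np.uint8); kb=cv2.morphologyEx(cv2.morphologyEx(kb,cv2.MORPH_CLOSE,np.ones((13,13),np.uint8)),cv2.MORPH_OPEN,np.ones((11,11),np.uint8))
print("blockbright",rect(kb,(160,190,190,220),.085))
# side view
z=np.load("pics/side0.npz"); im2=z["im"]; h2=cv2.cvtColor(im2,cv2.COLOR_RGB2HSV)
o2=((h2[...,0]>4)&(h2[...,0]<17)&(h2[...,1]>170)&(h2[...,2]>100)).astype(np.uint8)
M=cv2.moments(o2[225:270,330:365],True); print("side orange centroid@.118",cast("side",M["m10"]/M["m00"]+330,M["m01"]/M["m00"]+225,.118))
M=cv2.moments(org[205:240,375:440],True); print("top orange centroid@.127",cast("top",M["m10"]/M["m00"]+375,M["m01"]/M["m00"]+205,.127))
c=cv2.resize(np.hstack([im2[140:190,250:290],im2[195:235,290:330].copy() if 0 else im2[190:240,290:330],im2[220:270,330:390]])[...,::-1],None,fx=5,fy=5,interpolation=cv2.INTER_CUBIC); cv2.imwrite("pics/crop2.png",c)
E
python3 m.py
```

```text
orange (((464.7679138183594, -335.2268981933594), (87.40177917480469, 17.098752975463867), 84.20027923583984), 77, ((405.42315673828125, 221.11541748046875), (35.34989929199219, 6.8219099044799805), 7.125016689300537))
n 243
[[ 0.4536 -0.3759  0.1275]
 [ 0.4603 -0.3563  0.1297]
 [ 0.4647 -0.3342  0.1309]
 [ 0.4691 -0.3139  0.1322]
 [ 0.4744 -0.2942  0.1352]]
cap (((474.99176025390625, -86.40583801269531), (42.34754943847656, 44.19497299194336), 86.60923767089844), 63, ((305.44482421875, 216.66209411621094), (16.44300651550293, 17.024324417114258), 4.763641834259033))
(178, 204) [0.5022 0.2498 0.074 ]
(306, 217) [ 0.4738 -0.0879  0.0922]
(406, 222) [ 0.4625 -0.3364  0.1309]
(396, 189) [ 0.5482 -0.3155  0.1161]
(391, 205) [ 0.5161 -0.3137  0.0569]
(400, 233) [ 0.4416 -0.3366  0.0584]
stand (((532.4879760742188, -327.50677490234375), (103.84963989257812, 61.822967529296875), 8.030756950378418), 154, ((396.0317687988281, 199.45663452148438), (38.92664337158203, 22.88460922241211), 81.25383758544922))
small (((550.3519897460938, -323.13104248046875), (22.39204978942871, 62.739280700683594), 7.229120254516602), 56, ((398.9752502441406, 188.25247192382812), (8.65682315826416, 24.3784122467041), 84.2894058227539))
block (((501.7724914550781, 253.40966796875), (44.815589904785156, 42.60795211791992), 1.4186261892318726), 64, ((175.0, 203.5), (17.0, 16.0), 90.0))
hole px 62 175.51612903225808 203.48387096774192 171 180 200 207
175.5 203.5 4.527792930603027
hole@85 [0.50175125 0.25276572 0.085     ] block rect center vs
dist 0.3402255419866435 angle 85.48890045952115
blockbright (((509.7971496582031, 245.6494903564453), (56.22814178466797, 54.74974822998047), 4.276226043701172), 79, ((178.5, 200.5), (21.0, 21.0), 90.0))
side orange centroid@.118 [ 0.46391298 -0.34050502  0.118     ]
top orange centroid@.127 [ 0.46510919 -0.33587691  0.127     ]
```

View pics/crop2.png

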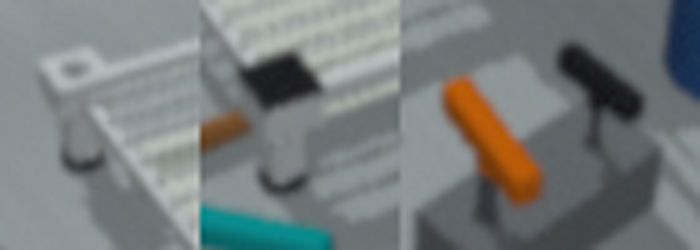

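Side crop: the open block's hole is at about (264,153.2). The white box near the start pose needs locating before I move.

```bash
python3 - <<'E'
from h import *
print("side hole@85",cast("side",264.0,153.2,.085))
for n,(x0,y0,x1,y1) in {"top":(0,225,60,340),"side":(146,78,206,155)}.items():
    d=np.load(f"pics/{n}0.npz")["d"]
    P=np.array([depthpt(n,u,v,d[v,u]) for v in range(y0,y1,3) for u in range(x0,x1,3) if d[v,u]>0]); P=P[P[:,2]>.03]
    print(n,np.percentile(P,[1,10,50,90,99],axis=0).round(3))
E
```

```text
side hole@85 [0.49820322 0.25258743 0.085     ]
top [[0.181 0.494 0.037]
 [0.208 0.51  0.082]
 [0.299 0.55  0.182]
 [0.387 0.605 0.248]
 [0.419 0.645 0.25 ]]
side [[0.177 0.493 0.033]
 [0.2   0.503 0.064]
 [0.278 0.557 0.18 ]
 [0.375 0.644 0.246]
 [0.414 0.71  0.249]]
```

```bash
cat >> h.py <<'E'
from scipy.spatial.transform import Rotation as Ro
def pose():
    o=sensors.get_obs(); q=o["eef_rot"]; return o,np.array(o["ee_pos"]),Ro.from_quat([q[1],q[2],q[3],q[0]])
def go(*tg):
    "targets (x,y,z,yangle deg): print shift/turn rows in tool axes; tool down"
    o,p,R=pose(); y=R.as_matrix()[:,1]; print("t",o["t"],"p",p.round(4),"yang",np.degrees(np.arctan2(y[1],y[0])).round(2),"j6",o["joint_pos"][5].round(3),"zax",R.as_matrix()[:,2].round(4),"F",np.round(o["ft_force"],2),"T",np.round(o["ft_torque"],3),"w",round(o["grip_width"],4))
    for x,yy,z,a in tg:
        a=np.radians(a); Y=np.array([np.cos(a),np.sin(a),0]); Z=np.array([0,0,-1.]); T=Ro.from_matrix(np.c_[np.cross(Y,Z),Y,Z])
        print((R.inv().apply(np.array([x,yy,z])-p)).round(4),np.degrees((R.inv()*T).as_rotvec()).round(2))
E
python3 -c "
from h import *
go((.175,.6,.39,73.7),(.42,.15,.39,34),(.465,-.3355,.25,-5.8))"
```

```text
t 0.1 p [0.1747 0.5993 0.2302] yang 73.74 j6 1.467 zax [-8.0e-04 -1.9e-03 -1.0e+00] F [-0.03  0.02  0.36] T [ 0.025 -0.005  0.027] w 0.0854
[-0.      0.0004 -0.1598] [-0.12 -0.01  0.04]
[-0.3612 -0.363  -0.1591] [-1.200e-01  3.000e-02  3.974e+01]
[-0.5404 -0.8162 -0.0182] [-1.100e-01  7.000e-02  7.954e+01]
```

The manual's scale: shifts go in shares of 400 mm and turns go in shares of 90 degrees. Converting my numbers, -0.16 m / 0.4 = -0.4, -0.15 m / 0.4 = -0.375, 30 degrees / 90 = 0.3333.

Emit:
jog_arm(
  series=[
    [0,0,-0.1,0,0,0,0.085],
    [0,0,-0.2,0,0,0,0.085],
    [0,0,-0.3,0,0,0,0.085],
    [0,0,-0.4,0,0,0,0.085],
    [0,0,-0.4,0,0,0,0.085],
    [-0.075,-0.075,-0.4,0,0,0.0556,0.085],
    [-0.15,-0.15,-0.4,0,0,0.1333,0.085],
    [-0.225,-0.225,-0.4,0,0,0.2,0.085],
    [-0.3,-0.3,-0.4,0,0,0.2667,0.085],
    [-0.375,-0.375,-0.4,0,0,0.3333,0.085],
  ],
)

```text
t: 0.93
ee_pos: [0.2754, 0.4155, 0.3905]
eef_rot: [-0.0, 0.395, 0.919, -0.0]
ft_force: [1.0, 0.1, -0.1]
grip_width: 0.0851
gripper_force: 0.0
```

```bash
python3 -c "
from h import *
go((.42,.15,.39,34),(.465,-.3355,.22,-5.8))"
```

```text
t 0.9333 p [0.2754 0.4155 0.3905] yang 43.5 j6 1.667 zax [-4.e-04 -7.e-04 -1.e+00] F [ 1.05  0.08 -0.14] T [ 0.028 -0.052 -0.033] w 0.0851
[-0.2921 -0.0778  0.0007] [-0.04  0.02  9.5 ]
[-0.6752 -0.3792  0.171 ] [-4.00e-02  3.00e-02  4.93e+01]
```

Scaled: -0.35 m / 0.4 = -0.875, -0.22 m / 0.4 = -0.55, 49 degrees / 90 = 0.5444.

Emit:
jog_arm(
  series=[
    [-0.0925,-0.025,0,0,0,0.0556,0.085],
    [-0.1825,-0.05,0,0,0,0.1111,0.085],
    [-0.275,-0.075,0,0,0,0.1667,0.085],
    [-0.365,-0.0975,0,0,0,0.2222,0.085],
    [-0.4575,-0.1225,0,0,0,0.2778,0.085],
    [-0.55,-0.1475,0,0,0,0.3333,0.085],
    [-0.64,-0.17,0,0,0,0.3889,0.085],
    [-0.725,-0.2,0,0,0,0.4444,0.085],
    [-0.8,-0.26,0,0,0,0.5,0.085],
    [-0.875,-0.3175,0,0,0,0.5444,0.085],
  ],
)

```text
t: 1.77
ee_pos: [0.4254, 0.0748, 0.3905]
eef_rot: [-0.0, 0.74, 0.672, -0.0]
ft_force: [1.2, -0.1, 0.1]
grip_width: 0.0855
gripper_force: 0.0
```

```bash
python3 -c "
from h import *
go((.465,-.3355,.18,-5.8))"
```

```text
t 1.7667 p [0.4254 0.0748 0.3905] yang -5.48 j6 1.691 zax [-1.e-03 -1.e-04 -1.e+00] F [ 1.25 -0.09  0.14] T [-0.002 -0.021  0.007] w 0.0855
[-0.4046  0.0788  0.2105] [-0.06  0.01  0.32]
```

Scaled: -0.38 m / 0.4 = -0.95, 0.09 m / 0.4 = 0.225, 0.3 degrees / 90 = 0.0033.

Emit:
jog_arm(
  series=[
    [-0.095,0.02,0.025,0,0,0,0.085],
    [-0.19,0.04,0.05,0,0,0,0.085],
    [-0.285,0.0575,0.075,0,0,0,0.085],
    [-0.38,0.0775,0.1,0,0,0.0033,0.085],
    [-0.475,0.095,0.125,0,0,0.0033,0.085],
    [-0.57,0.115,0.15,0,0,0.0033,0.085],
    [-0.665,0.1325,0.175,0,0,0.0033,0.085],
    [-0.76,0.15,0.2,0,0,0.0033,0.085],
    [-0.855,0.1675,0.225,0,0,0.0033,0.085],
    [-0.95,0.185,0.25,0,0,0.0033,0.085],
  ],
)

```text
t: 2.6
ee_pos: [0.4637, -0.3103, 0.2901]
eef_rot: [-0.0, 0.741, 0.672, 0.0]
ft_force: [0.8, 0.4, 1.0]
grip_width: 0.0849
gripper_force: 0.0
```

```bash
python3 -c "
from h import *
go((.465,-.3355,.0995,-5.8))"
```

```text
t 2.6 p [ 0.4637 -0.3103  0.2901] yang -5.59 j6 0.963 zax [-5.e-04  6.e-04 -1.e+00] F [0.84 0.4  1.02] T [ 0.006 -0.005 -0.046] w 0.0849
[-0.025   0.0039  0.1906] [-0.03 -0.03  0.21]
```

Scaled: 0.19 m / 0.4 = 0.475, -0.025 m / 0.4 = -0.0625, 0.2 degrees / 90 = 0.0022.

Emit:
jog_arm(
  series=[
    [-0.0625,0.01,0.05,0,0,0.0022,0.085],
    [-0.0625,0.01,0.125,0,0,0.0022,0.085],
    [-0.0625,0.01,0.1875,0,0,0.0022,0.085],
    [-0.0625,0.01,0.25,0,0,0.0022,0.085],
    [-0.0625,0.01,0.3,0,0,0.0022,0.085],
    [-0.0625,0.01,0.35,0,0,0.0022,0.085],
    [-0.0625,0.01,0.4,0,0,0.0022,0.085],
    [-0.0625,0.01,0.4375,0,0,0.0022,0.085],
    [-0.0625,0.01,0.4625,0,0,0.0022,0.085],
    [-0.0625,0.01,0.475,0,0,0.0022,0.085],
  ],
)

```text
t: 3.43
ee_pos: [0.4646, -0.3327, 0.0991]
eef_rot: [-0.002, 0.742, 0.671, -0.0]
ft_force: [-0.1, 0.6, 0.3]
grip_width: 0.085
gripper_force: 0.0
```

Emit:
jog_arm(
  newtons=90,
  series=[
    [0,0,0,0,0,0,0.05],
    [0,0,0,0,0,0,0.03],
    [0,0,0,0,0,0,0.01],
    [0,0,0,0,0,0,0.01],
    [0,0,0,0,0,0,0.01],
    [0,0,0,0,0,0,0.01],
    [0,0,0,0,0,0,0.01],
    [0,0,0,0,0,0,0.01],
    [0,0,0,0,0,0,0.01],
    [0,0,0,0,0,0,0.01],
  ],
)

```text
t: 4.27
ee_pos: [0.4665, -0.3345, 0.1025]
eef_rot: [0.001, 0.742, 0.671, 0.0]
ft_force: [-1.1, -0.1, 5.6]
grip_width: 0.0187
gripper_force: 88.4
```

```bash
python3 -c "
from h import *
print(ctrl.hold_point_z)
go((.465,-.3355,.0995,-5.8))
im,d=optics.get_image('side'); cv2.imwrite('pics/s1.png',cv2.resize(im[180:290,290:430,::-1],None,fx=5,fy=5))"
```

```text
-0.0187
t 4.2667 p [ 0.4665 -0.3345  0.1025] yang -5.76 j6 0.937 zax [ 0.0014 -0.0015 -1.    ] F [-1.07 -0.12  5.64] T [0.068 0.256 0.011] w 0.0187
[-0.0012 -0.0013  0.003 ] [0.09 0.08 0.04]
```

View pics/s1.png

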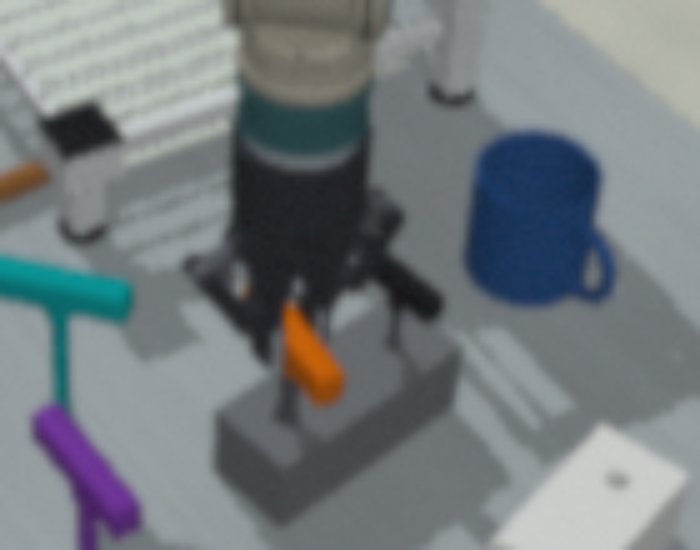

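The orange bar is held between the fingers, centred at about (312,350) in the crop. Lifting it out.

Emit:
jog_arm(
  series=[
    [0,0,-0.02,0,0,0,0.01],
    [0,0,-0.05,0,0,0,0.01],
    [0,0,-0.0875,0,0,0,0.01],
    [0,0,-0.125,0,0,0,0.01],
    [0,0,-0.175,0,0,0,0.01],
    [0,0,-0.225,0,0,0,0.01],
    [0,0,-0.275,0,0,0,0.01],
    [0,0,-0.325,0,0,0,0.01],
    [0,0,-0.375,0,0,0,0.01],
    [0,0,-0.375,0,0,0,0.01],
  ],
)

```text
t: 5.15
ee_pos: [0.4677, -0.3353, 0.2568]
eef_rot: [0.004, 0.742, 0.671, 0.0]
ft_force: [0.9, -1.5, -0.5]
grip_width: 0.0183
gripper_force: 88.2
```

```bash
python3 -c "
from h import *
go((.45,0,.25,45),(.5015,.2527,.25,90))
im,d=optics.get_image('side'); cv2.imwrite('pics/s2.png',im[:,:,::-1]);np.savez('pics/s2.npz',im=im,d=d)
im,d=optics.get_image('top'); np.savez('pics/t2.npz',im=im,d=d)"
```

```text
t 5.15 p [ 0.4677 -0.3353  0.2568] yang -5.76 j6 0.937 zax [ 0.006  -0.0052 -1.    ] F [ 0.88 -1.55 -0.47] T [ 0.002 -0.118  0.033] w 0.0183
[ 0.3319 -0.0512  0.0049] [  0.23   0.41 -50.76]
[ 0.5885 -0.0253  0.0039] [ 6.000e-02  5.100e-01 -9.576e+01]
```

View pics/s2.png

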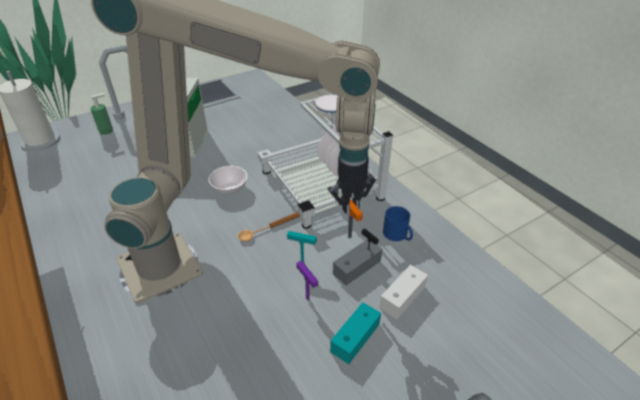

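The key is out of the stand, its blade hanging with the tip near (350,237). Travelling to the open corner.

Scaled: 0.33 m / 0.4 = 0.825, 0.3 m / 0.4 = 0.75, -50 degrees / 90 = -0.5556.

Emit:
jog_arm(
  series=[
    [0.05,-0.01,0,0,0,-0.0444,0.01],
    [0.125,-0.025,0,0,0,-0.1,0.01],
    [0.2125,-0.0425,0,0,0,-0.1556,0.01],
    [0.3,-0.06,0,0,0,-0.2111,0.01],
    [0.3925,-0.075,0,0,0,-0.2667,0.01],
    [0.485,-0.0875,0,0,0,-0.3222,0.01],
    [0.575,-0.1,0,0,0,-0.3778,0.01],
    [0.665,-0.1125,0,0,0,-0.4333,0.01],
    [0.75,-0.125,0,0,0,-0.4889,0.01],
    [0.825,-0.125,0,0,0,-0.5556,0.01],
  ],
)

```text
t: 6.08
ee_pos: [0.4465, 0.0019, 0.2495]
eef_rot: [-0.002, 0.386, 0.922, -0.0]
ft_force: [0.1, -0.5, -0.7]
grip_width: 0.0184
gripper_force: 88.3
```

```bash
python3 -c "
from h import *
go((.5015,.2527,.24,90))"
```

```text
t 6.0833 p [0.4465 0.0019 0.2495] yang 44.53 j6 0.653 zax [-0.0042  0.001  -1.    ] F [ 0.09 -0.49 -0.71] T [-0.009 -0.029  0.023] w 0.0184
[0.1402 0.2151 0.0095] [-4.000e-02 -2.500e-01 -4.547e+01]
```

Scaled: 0.215 m / 0.4 = 0.5375, 0.2 m / 0.4 = 0.5, -45.5 degrees / 90 = -0.5056.

Emit:
jog_arm(
  series=[
    [0.04,0.06,0,0,0,-0.0556,0.01],
    [0.085,0.13,0,0,0,-0.1222,0.01],
    [0.1375,0.21,0,0,0,-0.1889,0.01],
    [0.19,0.29,0,0,0,-0.2556,0.01],
    [0.2425,0.37,0,0,0,-0.3222,0.01],
    [0.2875,0.44,0,0,0,-0.3889,0.01],
    [0.325,0.5,0,0,0,-0.4444,0.01],
    [0.35,0.5375,0,0,0,-0.5056,0.01],
    [0.35,0.5375,0,0,0,-0.5056,0.01],
    [0.35,0.5375,0,0,0,-0.5056,0.01],
  ],
)

```text
t: 6.92
ee_pos: [0.5043, 0.2501, 0.2493]
eef_rot: [-0.002, 0.002, 1.0, -0.001]
ft_force: [-1.1, -0.3, -1.3]
grip_width: 0.0181
gripper_force: 88.3
```

```bash
python3 -c "
from h import *
go((.5015,.2527,.2,90))"
```

```text
t 6.9167 p [0.5043 0.2501 0.2493] yang 89.76 j6 0.35 zax [-0.0037 -0.0018 -1.    ] F [-1.09 -0.32 -1.33] T [-0.024  0.078 -0.035] w 0.0181
[0.0026 0.0027 0.0494] [-0.1  -0.21 -0.24]
```

Scaled: 0.05 m / 0.4 = 0.125, 0.0025 m / 0.4 = 0.0063.

Emit:
jog_arm(
  series=[
    [0.0025,0.0025,0.025,0,0,0,0.01],
    [0.005,0.005,0.05,0,0,0,0.01],
    [0.0063,0.0063,0.075,0,0,0,0.01],
    [0.0063,0.0063,0.1,0,0,0,0.01],
    [0.0063,0.0063,0.1125,0,0,0,0.01],
    [0.0063,0.0063,0.125,0,0,0,0.01],
    [0.0063,0.0063,0.125,0,0,0,0.01],
    [0.0063,0.0063,0.125,0,0,0,0.01],
    [0.0063,0.0063,0.125,0,0,0,0.01],
    [0.0063,0.0063,0.125,0,0,0,0.01],
  ],
)

```text
t: 7.75
ee_pos: [0.5036, 0.2526, 0.202]
eef_rot: [0.001, 0.002, 1.0, 0.0]
ft_force: [-1.1, 0.1, -1.5]
grip_width: 0.0187
gripper_force: 88.3
```

```bash
python3 -c "
from h import *
go((.5015,.2527,.2,90))
im,d=optics.get_image('side'); np.savez('pics/s3.npz',im=im,d=d)
go()
im2,d2=optics.get_image('top'); np.savez('pics/t3.npz',im=im2,d=d2)
go()
a=cv2.resize(im[110:180,225:305],None,fx=5,fy=5,interpolation=cv2.INTER_CUBIC); b=cv2.resize(im2[165:235,140:220],None,fx=5,fy=5,interpolation=cv2.INTER_CUBIC)
cv2.imwrite('pics/s3.png',np.hstack([a,b])[:,:,::-1])"
```

```text
t 7.75 p [0.5036 0.2526 0.202 ] yang 89.74 j6 0.355 zax [ 1.3e-03  5.0e-04 -1.0e+00] F [-1.07  0.08 -1.51] T [ 0.004 -0.04   0.022] w 0.0187
[0.0021 0.0001 0.002 ] [ 0.03  0.07 -0.26]
t 7.8 p [0.5036 0.2526 0.202 ] yang 89.74 j6 0.355 zax [ 1.3e-03  4.0e-04 -1.0e+00] F [ 0.78 -0.23 -0.35] T [-0.032  0.02   0.003] w 0.0188
t 7.85 p [0.5035 0.2525 0.2019] yang 89.74 j6 0.355 zax [ 1.2e-03  4.0e-04 -1.0e+00] F [ 0.09  0.61 -1.37] T [ 0.006 -0.015 -0.037] w 0.0185
```

View pics/s3.png

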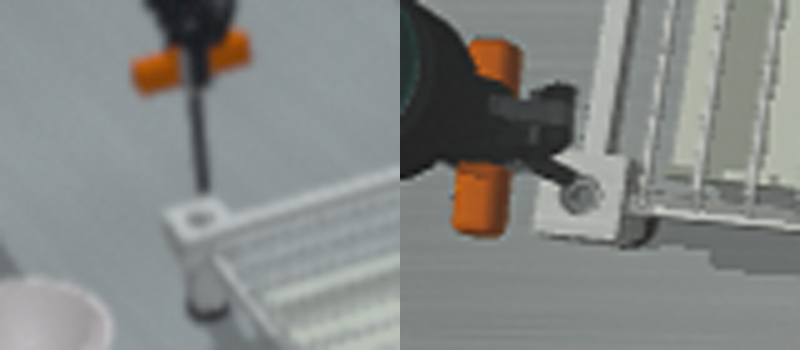

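The side crop (left) shows the blade coming down with its tip near (204,190), just above the hole at (202,216). The top crop (right) shows the blade's tip at about (573,190), over the hole at (580,193). I'll get these to sub-pixel.

```bash
python3 - <<'E'
import numpy as np
s=np.load("pics/s3.npz")["im"].mean(2).astype(int); t=np.load("pics/t3.npz")["im"].mean(2).astype(int)
print("side rows138-158 cols258-274"); print("\n".join(f"{r} "+" ".join(map(str,s[r,258:275])) for r in range(136,159)))
print("top rows192-210 cols164-184"); print("\n".join(f"{r} "+" ".join(map(str,t[r,164:185])) for r in range(192,210)))
E
```

```text
side rows138-158 cols258-274
136 149 151 149 149 139 99 64 84 129 148 149 149 149 149 150 149 149
137 150 149 147 149 139 101 67 81 125 146 149 149 150 151 149 150 149
138 149 148 149 149 140 103 70 75 119 142 148 150 148 149 150 150 150
139 149 147 149 149 140 107 73 75 113 140 149 150 150 150 150 149 150
140 148 148 147 148 142 112 77 73 109 139 148 150 150 151 148 149 148
141 147 147 147 147 141 114 78 70 104 136 146 149 151 150 149 150 149
142 147 147 146 147 140 117 82 69 100 134 147 148 149 149 150 149 149
143 147 147 146 146 140 122 85 67 95 132 145 147 147 149 150 149 148
144 147 146 146 146 143 128 88 67 90 130 144 146 147 147 149 148 149
145 147 146 146 145 144 132 92 64 87 129 144 146 146 147 146 148 149
146 148 147 145 145 145 134 96 65 82 128 142 146 146 146 146 146 148
147 146 147 147 145 145 135 101 73 87 128 144 145 146 147 146 146 147
148 147 147 146 146 146 138 117 103 113 139 147 146 147 145 147 145 146
149 147 148 147 149 148 149 145 143 152 161 158 149 147 146 146 145 144
150 149 151 155 157 162 165 168 172 179 182 175 162 150 146 146 146 147
151 158 166 170 175 
[... 1356 characters left out ...]
172 170 173 163
202 135 136 135 148 177 178 183 177 92 77 114 87 85 96 125 110 175 176 175 177 167
203 133 132 132 146 175 173 173 156 94 101 87 78 109 108 114 147 142 176 174 172 145
204 135 134 137 158 175 174 174 155 93 97 77 84 110 107 113 143 139 173 173 172 143
205 132 132 136 168 176 174 175 168 97 95 109 99 107 107 114 139 174 174 175 170 124
206 133 133 137 167 177 176 176 175 142 88 101 116 106 124 133 140 173 171 173 165 102
207 132 130 137 179 175 174 175 176 175 146 90 106 125 143 168 176 173 172 175 168 106
208 132 132 149 182 181 179 179 180 180 180 180 171 173 179 177 176 175 174 177 167 84
209 130 130 145 171 169 170 171 173 174 177 177 179 179 180 179 179 179 179 176 148 87
```

```bash
python3 - <<'E'
from h import *
t=np.load("pics/t3.npz")["im"].mean(2); t0=np.load("pics/top0.npz")["im"].mean(2)
dd=(t-t0*1.045)
print("\n".join(f"{r} "+" ".join("%4d"%x for x in dd[r,166:182])) for r in range(196,207)) if 0 else [print(r," ".join("%4d"%x for x in dd[r,166:182])) for r in range(196,207)]
def proj(n,P):
    c=cal(n);M=np.array(c["camera_from_world"]);q=M[:3,:3]@P+M[:3,3];a=np.array([q[0],-q[1]])/-q[2];a=a*(1+c["k1"]*(a@a));return a*c["fx"]+[c["cx"],c["cy"]]
for z in (.105,.109,.113):
    print(z,"tip over top-hole at",proj("top",np.array([.50175,.25277,z])).round(2),"side hole ",proj("side",np.array([*cast("side",264.6,153.4,.085)[:2],z])).round(2))
    print("  tip from top",cast("top",172.8,200.8,z).round(4),"side",cast("side",265.15,147.0,z).round(4))
print("hole top",cast("top",175.5,203.5,.085),"side",cast("side",264.6,153.4,.085))
# directions
for n,P in(("top",np.array([.5,.2527,.1])),("side",np.array([.5,.2527,.1]))):
    print(n,[(proj(n,P+e)-proj(n,P)).round(2) for e in np.eye(3)*.01])
E
```

```text
196  -94  -94 -109 -132  -76   19   10    4    0    0    0    0    0    0    0   -2
197  -88  -93 -106 -132 -126  -86  -20    8    3    0    0    0   -1    0    0   -1
198  -85  -89 -109 -124 -125 -128 -126  -88  -24    5    1    0    0    0    0    0
199  -50  -95 -120 -126 -124 -123 -127 -131 -121  -49    2    0    0    0    0    0
200    4   -1  -77 -134 -131 -126 -122  -97  -54   -6    0    0   -1   -1   -1    0
201    0    3    5    4  -37 -110 -117  -60  -40  -20    0    0   -1   -1    0    0
202   -1   -1    1    2    6    5  -20  -13    3    0   -1    0    0   -1    0    0
203    0    0    0    0    0    2    0    1    0    0   -1    0    0    0    0    0
204    0    0    0    0    0    0    0   -1   -2   -1    0    0    0   -1    0    0
205    0    0    0    0    0    0   -1    0    0    0   -1    0   -1    0    0    0
206    0    0    0    0    0    0    0   -1   -1    0    0   -1   -1   -1    0    0
0.105 tip over top-hole at [173.02 202.25] side hole  [264.19 148.97]
  tip from top [0.5055 0.2537 0.105 ] side [0.5085 0.2599 0.105 ]
0.109 tip over top-hole at [172.52 202.  ] side hole  [264.11 148.08]
  tip from top [0.5049 0.2523 0.109 ] side [0.5061 0.2545 0.109 ]
0.113 tip over top-hole at [172.   201.74] side hole  [264.02 147.18]
  tip from top [0.5042 0.2509 0.113 ] side [0.5036 0.249  0.113 ]
hole top [0.50170777 0.25280431 0.085     ] side [0.49950037 0.25022397 0.085     ]
top [array([ 0.31, -3.84]), array([-3.89, -0.1 ]), array([-1.27, -0.62])]
side [array([ 2.39, -0.81]), array([-1.23, -1.28]), array([-0.21, -2.23])]
```

Scaled: 0.016 m / 0.4 = 0.04, 0.0042 m / 0.4 = 0.0105.

Emit:
jog_arm(
  series=[
    [0.0025,0.0008,0.01,0,0,0,0.01],
    [0.005,0.0015,0.02,0,0,0,0.01],
    [0.0075,0.0025,0.03,0,0,0,0.01],
    [0.0105,0.003,0.04,0,0,0,0.01],
    [0.0105,0.003,0.04,0,0,0,0.01],
    [0.0105,0.003,0.04,0,0,0,0.01],
    [0.0105,0.003,0.04,0,0,0,0.01],
    [0.0105,0.003,0.04,0,0,0,0.01],
    [0.0105,0.003,0.04,0,0,0,0.01],
    [0.0105,0.003,0.04,0,0,0,0.01],
  ],
)

```text
t: 8.68
ee_pos: [0.4991, 0.2536, 0.1856]
eef_rot: [0.0, 0.002, 1.0, 0.0]
ft_force: [0.2, -0.3, -1.8]
grip_width: 0.0187
gripper_force: 88.3
```

```bash
python3 - <<'E'
from h import *
go()
im,d=optics.get_image('side'); im2,d2=optics.get_image('top')
s=im.mean(2).astype(int); t=im2.mean(2); t0=np.load("pics/top0.npz")["im"].mean(2)
for r in range(140,158): print(r," ".join(map(str,s[r,258:275])))
dd=t-t0*np.median(t[205:212,165:180]/t0[205:212,165:180])
[print(r," ".join("%4d"%x for x in dd[r,166:182])) for r in range(196,210)]
a=cv2.resize(im[110:180,225:305],None,fx=5,fy=5,interpolation=cv2.INTER_CUBIC); b=cv2.resize(im2[165:235,140:220],None,fx=5,fy=5,interpolation=cv2.INTER_CUBIC)
cv2.imwrite('pics/s4.png',np.hstack([a,b])[:,:,::-1])
E
```

```text
t 8.6833 p [0.4991 0.2536 0.1856] yang 89.74 j6 0.359 zax [ 5.e-04  2.e-04 -1.e+00] F [ 0.16 -0.34 -1.76] T [ 0.014  0.006 -0.008] w 0.0187
140 148 148 147 139 103 69 81 124 146 149 151 150 148 150 149 150 150
141 147 147 147 138 104 70 77 117 140 148 149 151 150 150 150 150 149
142 146 147 146 138 107 73 75 112 138 145 148 147 149 149 150 149 150
143 148 145 145 139 110 75 73 109 136 146 147 147 148 149 149 149 149
144 147 146 146 139 112 78 69 102 134 146 146 146 147 147 148 149 149
145 148 146 145 140 116 81 69 100 133 144 146 147 146 147 148 148 148
146 148 147 146 141 122 85 67 94 130 143 146 147 146 146 146 147 147
147 146 148 145 142 127 91 67 89 128 142 145 146 147 146 146 145 147
148 147 147 146 144 132 94 65 87 131 148 147 146 146 146 145 145 145
149 147 145 147 148 137 98 66 92 145 163 159 150 146 146 146 146 145
150 150 151 154 158 148 108 71 100 159 181 176 162 151 146 147 146 148
151 159 166 171 175 164 123 81 102 161 183 186 176 162 151 149 153 156
152 169 181 186 184 166 130 99 110 151 171 182 185 175 164 165 169 173
153 164 182 188 184 157 132 116 119 137 154 177 188
[... 784 characters left out ...]
  3    0    0    0    3    3
202  -44  -38 -108 -135 -132 -125  -62  -41  -63  -42  -33    2    0  -11  -52  -41
203    4    5    8    3  -74 -113  -48  -51  -38  -30  -40    2   -6  -35  -34  -39
204    0    2    1    3    6    5  -25  -54  -32  -35  -28    2   -6  -44  -33  -39
205    0    0    0    0    1    2    2    0  -10    1    2    1   -1  -18  -44  -39
206    0    0    0    0    0    0    0    0    0    0    0    0   -4  -38  -42  -41
207    0    0    0    0    0    0    0    0   -1    0    0    0    0    2    3    3
208    0    0    0    0    0    0    0    0    0    0    0    0    0    1    0    0
209    0    0    0    0    0   -1    0    0   -1    0    0    0    0   -1    0   -1
```

View pics/s4.png

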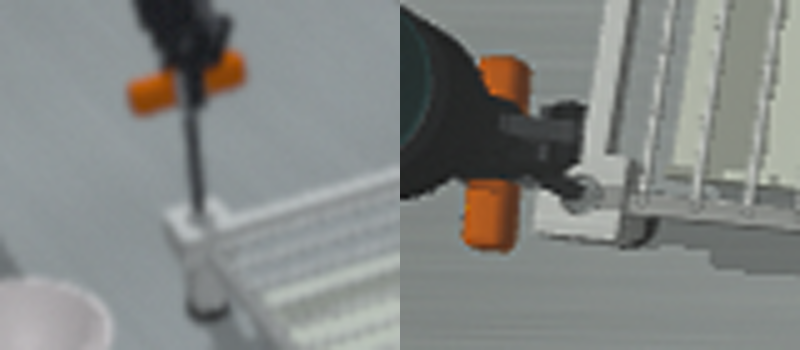

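The blade's tip is now over the hole in both crops: (204,212) at left, (580,190) at right. Measured tip and wanted point agree to about 1 mm, so I'm lowering gently.

Scaled: 0.01 m / 0.4 = 0.025, 0.002 m / 0.4 = 0.005.

Emit:
jog_arm(
  series=[
    [0,0,0.005,0,0,0,0.01],
    [0,0,0.01,0,0,0,0.01],
    [0,0,0.015,0,0,0,0.01],
    [0,0,0.0175,0,0,0,0.01],
    [0,0,0.02,0,0,0,0.01],
    [0,0,0.0225,0,0,0,0.01],
    [0,0,0.0238,0,0,0,0.01],
    [0,0,0.025,0,0,0,0.01],
    [0,0,0.025,0,0,0,0.01],
    [0,0,0.025,0,0,0,0.01],
  ],
)

```text
t: 9.62
ee_pos: [0.4989, 0.2536, 0.1753]
eef_rot: [0.0, 0.002, 1.0, 0.0]
ft_force: [0.9, -0.6, -1.6]
grip_width: 0.0186
gripper_force: 88.3
```

```bash
python3 -c "
from h import *
go()"
```

```text
t 9.6167 p [0.4989 0.2536 0.1753] yang 89.74 j6 0.359 zax [ 1.e-04  0.e+00 -1.e+00] F [ 0.92 -0.58 -1.56] T [-0.055 -0.035  0.013] w 0.0186
```

Scaled: 0.002 m / 0.4 = 0.005, 0.0015 m / 0.4 = 0.0038.

Emit:
jog_arm(
  series=[
    [0,0,0.0013,0,0,0,0.01],
    [0,0,0.0025,0,0,0,0.01],
    [0,0,0.0038,0,0,0,0.01],
    [0,0,0.005,0,0,0,0.01],
    [0,0,0.005,0,0,0,0.01],
    [0,0,0.005,0,0,0,0.01],
    [0,0,0.005,0,0,0,0.01],
    [0,0,0.005,0,0,0,0.01],
    [0,0,0.005,0,0,0,0.01],
    [0,0,0.005,0,0,0,0.01],
  ],
)

```text
t: 10.45
ee_pos: [0.499, 0.2536, 0.1735]
eef_rot: [0.0, 0.002, 1.0, -0.0]
ft_force: [0.3, 0.1, 1.3]
grip_width: 0.0183
gripper_force: 88.6
```

```bash
python3 -c "
from h import *
go()"
```

```text
t 10.45 p [0.499  0.2536 0.1735] yang 89.74 j6 0.359 zax [ 3.e-04 -0.e+00 -1.e+00] F [0.29 0.11 1.26] T [-0.232  0.102  0.006] w 0.0183
```

Scaled: 0.0006 m / 0.4 = 0.0015, 0.0004 m / 0.4 = 0.001.

Emit:
jog_arm(
  series=[
    [0,0,0.0005,0,0,0,0.01],
    [0,0,0.001,0,0,0,0.01],
    [0,0,0.0015,0,0,0,0.01],
    [0,0,0.0015,0,0,0,0.01],
    [0,0,0.0015,0,0,0,0.01],
    [0,0,0.0015,0,0,0,0.01],
    [0,0,0.0015,0,0,0,0.01],
    [0,0,0.0015,0,0,0,0.01],
    [0,0,0.0015,0,0,0,0.01],
    [0,0,0.0015,0,0,0,0.01],
  ],
)

```text
t: 11.28
ee_pos: [0.4991, 0.2536, 0.1732]
eef_rot: [0.0, 0.002, 1.0, 0.0]
ft_force: [-1.4, -0.6, 5.0]
grip_width: 0.0182
gripper_force: 89.1
```

```bash
python3 -c "
from h import *
go()"
```

```text
t 11.2833 p [0.4991 0.2536 0.1732] yang 89.74 j6 0.359 zax [ 7.e-04  1.e-04 -1.e+00] F [-1.42 -0.63  5.  ] T [-0.26   0.263  0.018] w 0.0182
```

Scaled: 0.0002 m / 0.4 = 0.0005, 0.0001 m / 0.4 = 0.0003, 5 degrees / 90 = 0.0556.

Emit:
jog_arm(
  series=[
    [0,0,0,0,0,0.0111,0.01],
    [0,0,0,0,0,0.0222,0.01],
    [0,0.0003,0,0,0,0.0333,0.01],
    [0,0.0003,0,0,0,0.0444,0.01],
    [0,0.0005,0,0,0,0.0556,0.01],
    [0,0.0005,0,0,0,0.0556,0.01],
    [0,0.0005,0,0,0,0.0556,0.01],
    [0,0.0005,0,0,0,0.0556,0.01],
    [0,0.0005,0,0,0,0.0556,0.01],
    [0,0.0005,0,0,0,0.0556,0.01],
  ],
)

```text
t: 12.12
ee_pos: [0.499, 0.2539, 0.1732]
eef_rot: [0.0, 0.046, 0.999, 0.0]
ft_force: [-0.2, -1.6, 4.3]
grip_width: 0.0186
gripper_force: 89.1
```

```bash
python3 -c "
from h import *
go()"
```

```text
t 12.1167 p [0.499  0.2539 0.1732] yang 84.75 j6 0.447 zax [ 5.e-04  4.e-04 -1.e+00] F [-0.16 -1.57  4.26] T [-0.267  0.346  0.021] w 0.0186
```

Scaled: 0.0002 m / 0.4 = 0.0005, 0.0001 m / 0.4 = 0.0003, 5 degrees / 90 = 0.0556.

Emit:
jog_arm(
  series=[
    [0,0,0,0,0,0.0111,0.01],
    [0,0,0,0,0,0.0222,0.01],
    [0,0.0003,0,0,0,0.0333,0.01],
    [0,0.0003,0,0,0,0.0444,0.01],
    [0,0.0005,0,0,0,0.0556,0.01],
    [0,0.0005,0,0,0,0.0556,0.01],
    [0,0.0005,0,0,0,0.0556,0.01],
    [0,0.0005,0,0,0,0.0556,0.01],
    [0,0.0005,0,0,0,0.0556,0.01],
    [0,0.0005,0,0,0,0.0556,0.01],
  ],
)

```text
t: 12.95
ee_pos: [0.4987, 0.2535, 0.1719]
eef_rot: [-0.0, 0.09, 0.996, -0.001]
ft_force: [1.2, -0.5, -0.6]
grip_width: 0.0185
gripper_force: 88.3
```

Fz fell to its free value and the tool sank 1.3 mm: it has dropped in. Feeding it down to the floor.

Scaled: 0.003 m / 0.4 = 0.0075, 0.001 m / 0.4 = 0.0025.

Emit:
jog_arm(
  series=[
    [0,0,0.0013,0,0,0,0.01],
    [0,0,0.0025,0,0,0,0.01],
    [0,0,0.0038,0,0,0,0.01],
    [0,0,0.005,0,0,0,0.01],
    [0,0,0.0063,0,0,0,0.01],
    [0,0,0.0075,0,0,0,0.01],
    [0,0,0.0075,0,0,0,0.01],
    [0,0,0.0075,0,0,0,0.01],
    [0,0,0.0075,0,0,0,0.01],
    [0,0,0.0075,0,0,0,0.01],
  ],
)

```text
t: 13.78
ee_pos: [0.4988, 0.2537, 0.1696]
eef_rot: [-0.0, 0.089, 0.996, -0.0]
ft_force: [-0.9, -3.3, 1.1]
grip_width: 0.0186
gripper_force: 88.6
```

```bash
python3 -c "
from h import *
go()"
```

```text
t 13.7833 p [0.4988 0.2537 0.1696] yang 79.73 j6 0.535 zax [-2.e-04 -7.e-04 -1.e+00] F [-0.92 -3.31  1.11] T [-1.241  0.043 -0.05 ] w 0.0186
```

Scaled: 0.002 m / 0.4 = 0.005, -0.0004 m / 0.4 = -0.001.

Emit:
jog_arm(
  series=[
    [0,-0.0005,0,0,0,0,0.01],
    [0,-0.001,0,0,0,0,0.01],
    [0,-0.001,0.001,0,0,0,0.01],
    [0,-0.001,0.002,0,0,0,0.01],
    [0,-0.001,0.003,0,0,0,0.01],
    [0,-0.001,0.004,0,0,0,0.01],
    [0,-0.001,0.005,0,0,0,0.01],
    [0,-0.001,0.005,0,0,0,0.01],
    [0,-0.001,0.005,0,0,0,0.01],
    [0,-0.001,0.005,0,0,0,0.01],
  ],
)

```text
t: 14.62
ee_pos: [0.4988, 0.2535, 0.1676]
eef_rot: [-0.0, 0.089, 0.996, -0.0]
ft_force: [1.1, -4.0, 1.5]
grip_width: 0.0182
gripper_force: 88.7
```

```bash
python3 -c "
from h import *
go()"
```

```text
t 14.6167 p [0.4988 0.2535 0.1676] yang 79.74 j6 0.534 zax [-1.e-04 -1.e-04 -1.e+00] F [ 1.1  -4.01  1.45] T [-1.122  0.044 -0.045] w 0.0182
```

Scaled: 0.001 m / 0.4 = 0.0025, -0.0008 m / 0.4 = -0.002.

Emit:
jog_arm(
  series=[
    [0,-0.001,0,0,0,0,0.01],
    [0,-0.002,0,0,0,0,0.01],
    [0,-0.002,0.001,0,0,0,0.01],
    [0,-0.002,0.002,0,0,0,0.01],
    [0,-0.002,0.0025,0,0,0,0.01],
    [0,-0.002,0.0025,0,0,0,0.01],
    [0,-0.002,0.0025,0,0,0,0.01],
    [0,-0.002,0.0025,0,0,0,0.01],
    [0,-0.002,0.0025,0,0,0,0.01],
    [0,-0.002,0.0025,0,0,0,0.01],
  ],
)

```text
t: 15.45
ee_pos: [0.4987, 0.253, 0.1666]
eef_rot: [-0.0, 0.089, 0.996, 0.0]
ft_force: [0.9, -1.2, -0.9]
grip_width: 0.0184
gripper_force: 88.4
```

```bash
python3 -c "
from h import *
go()"
```

```text
t 15.45 p [0.4987 0.253  0.1666] yang 79.74 j6 0.533 zax [-1.e-04  6.e-04 -1.e+00] F [ 0.88 -1.24 -0.94] T [-0.263 -0.058 -0.027] w 0.0184
```

Lateral force relieved, and the floor isn't reached yet. Going on in small steps.

Scaled: 0.0012 m / 0.4 = 0.003, 0.0009 m / 0.4 = 0.0023.

Emit:
jog_arm(
  series=[
    [0,-0.0005,0.0008,0,0,0,0.01],
    [0,-0.0005,0.0015,0,0,0,0.01],
    [0,-0.0005,0.0023,0,0,0,0.01],
    [0,-0.0005,0.003,0,0,0,0.01],
    [0,-0.0005,0.003,0,0,0,0.01],
    [0,-0.0005,0.003,0,0,0,0.01],
    [0,-0.0005,0.003,0,0,0,0.01],
    [0,-0.0005,0.003,0,0,0,0.01],
    [0,-0.0005,0.003,0,0,0,0.01],
    [0,-0.0005,0.003,0,0,0,0.01],
  ],
)

```text
t: 16.28
ee_pos: [0.4989, 0.2529, 0.1665]
eef_rot: [0.0, 0.089, 0.996, 0.0]
ft_force: [-1.2, -0.7, 5.5]
grip_width: 0.0185
gripper_force: 89.1
```

```bash
python3 -c "
from h import *
go()"
```

```text
t 16.2833 p [0.4989 0.2529 0.1665] yang 79.75 j6 0.532 zax [ 8.e-04  9.e-04 -1.e+00] F [-1.18 -0.67  5.54] T [-0.146  0.37  -0.015] w 0.0185
```

The floor is met at TCP z 0.1665, 6.7 mm below the resting height against 7 mm expected, with a light 6 N, so the key is home. Turning clockwise.

Scaled: 0.0005 m / 0.4 = 0.0013, 0.0004 m / 0.4 = 0.001, 12 degrees / 90 = 0.1333.

Emit:
jog_arm(
  series=[
    [0,0.0003,0,0,0,0.0167,0.01],
    [0,0.0003,0,0,0,0.0333,0.01],
    [0,0.0005,0,0,0,0.05,0.01],
    [0,0.0005,0,0,0,0.0667,0.01],
    [0,0.0008,0,0,0,0.0833,0.01],
    [0,0.0008,0,0,0,0.1,0.01],
    [0,0.001,0,0,0,0.1167,0.01],
    [0,0.0013,0,0,0,0.1333,0.01],
    [0,0.0013,0,0,0,0.1333,0.01],
    [0,0.0013,0,0,0,0.1333,0.01],
  ],
)

```text
t: 17.12
ee_pos: [0.4991, 0.2534, 0.1664]
eef_rot: [0.0, 0.193, 0.981, 0.001]
ft_force: [-0.4, -0.6, 5.7]
grip_width: 0.0185
gripper_force: 89.2
```

```bash
python3 -c "
from h import *
go()"
```

```text
t 17.1167 p [0.4991 0.2534 0.1664] yang 67.79 j6 0.742 zax [ 1.1e-03  9.0e-04 -1.0e+00] F [-0.45 -0.63  5.75] T [-0.181  0.257  0.124] w 0.0185
```

Tz reads 0.124, the drag, so the screw is turning with the key.

Scaled: 0.0005 m / 0.4 = 0.0013, 0.0004 m / 0.4 = 0.001, 12 degrees / 90 = 0.1333.

Emit:
jog_arm(
  series=[
    [0,0.0003,0,0,0,0.0167,0.01],
    [0,0.0003,0,0,0,0.0333,0.01],
    [0,0.0005,0,0,0,0.05,0.01],
    [0,0.0005,0,0,0,0.0667,0.01],
    [0,0.0008,0,0,0,0.0833,0.01],
    [0,0.0008,0,0,0,0.1,0.01],
    [0,0.001,0,0,0,0.1167,0.01],
    [0,0.0013,0,0,0,0.1333,0.01],
    [0,0.0013,0,0,0,0.1333,0.01],
    [0,0.0013,0,0,0,0.1333,0.01],
  ],
)

```text
t: 17.95
ee_pos: [0.4995, 0.2539, 0.1664]
eef_rot: [0.001, 0.294, 0.956, 0.001]
ft_force: [-1.1, -0.9, 5.8]
grip_width: 0.0187
gripper_force: 89.2
```

```bash
python3 -c "
from h import *
go()"
```

```text
t 17.95 p [0.4995 0.2539 0.1664] yang 55.8 j6 0.952 zax [ 1.3e-03  9.0e-04 -1.0e+00] F [-1.14 -0.88  5.75] T [-0.152  0.254  0.117] w 0.0187
```

Scaled: 0.0003 m / 0.4 = 0.0008, 0.0002 m / 0.4 = 0.0005, 8 degrees / 90 = 0.0889.

Emit:
jog_arm(
  series=[
    [0,0.0003,0,0,0,0.0167,0.01],
    [0,0.0003,0,0,0,0.0333,0.01],
    [0,0.0005,0,0,0,0.05,0.01],
    [0,0.0005,0,0,0,0.0667,0.01],
    [0,0.0008,0,0,0,0.0833,0.01],
    [0,0.0008,0,0,0,0.0889,0.01],
    [0,0.0008,0,0,0,0.0889,0.01],
    [0,0.0008,0,0,0,0.0889,0.01],
    [0,0.0008,0,0,0,0.0889,0.01],
    [0,0.0008,0,0,0,0.0889,0.01],
  ],
)

```text
t: 18.78
ee_pos: [0.4997, 0.2542, 0.1664]
eef_rot: [0.001, 0.36, 0.933, 0.001]
ft_force: [-0.1, 0.0, 5.5]
grip_width: 0.0188
gripper_force: 89.2
```

```bash
python3 -c "
from h import *
go()"
```

```text
t 18.7833 p [0.4997 0.2542 0.1664] yang 47.8 j6 1.092 zax [ 0.0015  0.0011 -1.    ] F [-0.06  0.01  5.46] T [-0.132  0.119  0.081] w 0.0188
```

Before nearing the stop I'll back off 0.5° to learn the torsional stiffness.

Scaled: -0.5 degrees / 90 = -0.0056.

Emit:
jog_arm(
  series=[
    [0,0,0,0,0,-0.0056,0.01],
    [0,0,0,0,0,-0.0056,0.01],
    [0,0,0,0,0,-0.0056,0.01],
    [0,0,0,0,0,-0.0056,0.01],
    [0,0,0,0,0,-0.0056,0.01],
    [0,0,0,0,0,-0.0056,0.01],
    [0,0,0,0,0,-0.0056,0.01],
    [0,0,0,0,0,-0.0056,0.01],
    [0,0,0,0,0,-0.0056,0.01],
    [0,0,0,0,0,-0.0056,0.01],
  ],
)

```text
t: 19.62
ee_pos: [0.4997, 0.2542, 0.1665]
eef_rot: [0.001, 0.356, 0.934, 0.001]
ft_force: [-0.6, 0.3, 5.4]
grip_width: 0.0187
gripper_force: 89.2
```

```bash
python3 -c "
from h import *
go()
print(sensors.get_obs()['joint_pos'],sensors.get_obs()['tau'])"
```

```text
t 19.6167 p [0.4997 0.2542 0.1665] yang 48.29 j6 1.083 zax [ 0.0015  0.001  -1.    ] F [-0.64  0.26  5.42] T [-0.177  0.155  0.025] w 0.0187
[ 3.55073060e-01  2.04866588e-01 -2.59435906e-01  1.10469656e+00
  4.35438851e-04  1.08312054e+00] [ 3.28145921e-02 -3.62847626e+01  2.60312927e+01 -3.21221827e-01
  1.03315366e-01  5.90253202e-02]
```

Scaled: 0.25 degrees / 90 = 0.0028.

Emit:
jog_arm(
  series=[
    [0,0,0,0,0,0.0028,0.01],
    [0,0,0,0,0,0.0028,0.01],
    [0,0,0,0,0,0.0028,0.01],
    [0,0,0,0,0,0.0028,0.01],
    [0,0,0,0,0,0.0028,0.01],
    [0,0,0,0,0,0.0028,0.01],
    [0,0,0,0,0,0.0028,0.01],
    [0,0,0,0,0,0.0028,0.01],
    [0,0,0,0,0,0.0028,0.01],
    [0,0,0,0,0,0.0028,0.01],
  ],
)

```text
t: 20.45
ee_pos: [0.4997, 0.2542, 0.1665]
eef_rot: [0.001, 0.358, 0.934, 0.001]
ft_force: [-1.0, -0.5, 4.6]
grip_width: 0.0186
gripper_force: 89.2
```

```bash
cat > q.py <<'E'
from h import *
o,p,R=pose(); y=R.as_matrix()[:,1]
print("t",round(o["t"],2),"p",p.round(4),"yang",np.degrees(np.arctan2(y[1],y[0])).round(2),"F",np.round(o["ft_force"],1),"T",np.round(o["ft_torque"],3),"tau6",round(o["tau"][5],3))
E
python3 q.py
```

```text
t 20.45 p [0.4997 0.2542 0.1665] yang 48.04 F [-1.  -0.5  4.6] T [-0.151  0.132  0.053] tau6 0.084
```

Both torque signals give about 0.11 N m per degree, so 2.5° steps are safe (at most 0.4 N m).

Scaled: 0.0001 m / 0.4 = 0.0003, 2.5 degrees / 90 = 0.0278.

Emit:
jog_arm(
  series=[
    [0,0,0,0,0,0.0056,0.01],
    [0,0,0,0,0,0.0111,0.01],
    [0,0.0003,0,0,0,0.0167,0.01],
    [0,0.0003,0,0,0,0.0222,0.01],
    [0,0.0003,0,0,0,0.0278,0.01],
    [0,0.0003,0,0,0,0.0278,0.01],
    [0,0.0003,0,0,0,0.0278,0.01],
    [0,0.0003,0,0,0,0.0278,0.01],
    [0,0.0003,0,0,0,0.0278,0.01],
    [0,0.0003,0,0,0,0.0278,0.01],
  ],
)

```text
t: 21.28
ee_pos: [0.4998, 0.2543, 0.1664]
eef_rot: [0.001, 0.378, 0.926, 0.001]
ft_force: [-1.3, -0.4, 5.1]
grip_width: 0.0186
gripper_force: 89.2
```

```bash
python3 q.py
```

```text
t 21.28 p [0.4998 0.2543 0.1664] yang 45.55 F [-1.3 -0.4  5.1] T [-0.181  0.161  0.161] tau6 0.112
```

Scaled: 0.0001 m / 0.4 = 0.0003, 2.5 degrees / 90 = 0.0278.

Emit:
jog_arm(
  series=[
    [0,0,0,0,0,0.0056,0.01],
    [0,0,0,0,0,0.0111,0.01],
    [0,0.0003,0,0,0,0.0167,0.01],
    [0,0.0003,0,0,0,0.0222,0.01],
    [0,0.0003,0,0,0,0.0278,0.01],
    [0,0.0003,0,0,0,0.0278,0.01],
    [0,0.0003,0,0,0,0.0278,0.01],
    [0,0.0003,0,0,0,0.0278,0.01],
    [0,0.0003,0,0,0,0.0278,0.01],
    [0,0.0003,0,0,0,0.0278,0.01],
  ],
)

```text
t: 22.12
ee_pos: [0.4999, 0.2544, 0.1664]
eef_rot: [0.001, 0.398, 0.917, 0.001]
ft_force: [-0.2, -0.6, 5.2]
grip_width: 0.0186
gripper_force: 89.2
```

```bash
python3 q.py
```

```text
t 22.12 p [0.4999 0.2544 0.1664] yang 43.05 F [-0.2 -0.6  5.2] T [-0.165  0.127  0.121] tau6 0.112
```

Scaled: 0.0001 m / 0.4 = 0.0003, 2.5 degrees / 90 = 0.0278.

Emit:
jog_arm(
  series=[
    [0,0,0,0,0,0.0056,0.01],
    [0,0,0,0,0,0.0111,0.01],
    [0,0.0003,0,0,0,0.0167,0.01],
    [0,0.0003,0,0,0,0.0222,0.01],
    [0,0.0003,0,0,0,0.0278,0.01],
    [0,0.0003,0,0,0,0.0278,0.01],
    [0,0.0003,0,0,0,0.0278,0.01],
    [0,0.0003,0,0,0,0.0278,0.01],
    [0,0.0003,0,0,0,0.0278,0.01],
    [0,0.0003,0,0,0,0.0278,0.01],
  ],
)

```text
t: 22.95
ee_pos: [0.5, 0.2544, 0.1664]
eef_rot: [0.001, 0.418, 0.908, 0.001]
ft_force: [-1.5, 0.2, 5.3]
grip_width: 0.0189
gripper_force: 89.2
```

```bash
python3 q.py
```

```text
t 22.95 p [0.5    0.2544 0.1664] yang 40.54 F [-1.5  0.2  5.3] T [-0.098  0.113  0.08 ] tau6 0.112
```

Scaled: 0.0001 m / 0.4 = 0.0003, 1.5 degrees / 90 = 0.0167.

Emit:
jog_arm(
  series=[
    [0,0,0,0,0,0.0056,0.01],
    [0,0,0,0,0,0.0111,0.01],
    [0,0.0003,0,0,0,0.0167,0.01],
    [0,0.0003,0,0,0,0.0222,0.01],
    [0,0.0003,0,0,0,0.0278,0.01],
    [0,0.0003,0,0,0,0.0278,0.01],
    [0,0.0003,0,0,0,0.0278,0.01],
    [0,0.0003,0,0,0,0.0278,0.01],
    [0,0.0003,0,0,0,0.0278,0.01],
    [0,0.0003,0,0,0,0.0278,0.01],
  ],
)

```text
t: 23.78
ee_pos: [0.5001, 0.2545, 0.1665]
eef_rot: [0.001, 0.438, 0.899, 0.001]
ft_force: [-1.2, 0.1, 4.5]
grip_width: 0.0187
gripper_force: 89.2
```

```bash
python3 q.py
```

```text
t 23.78 p [0.5001 0.2545 0.1665] yang 38.04 F [-1.2  0.1  4.5] T [-0.15   0.069  0.135] tau6 0.112
```

Scaled: 0.0001 m / 0.4 = 0.0003, 2.5 degrees / 90 = 0.0278.

Emit:
jog_arm(
  series=[
    [0,0,0,0,0,0.0056,0.01],
    [0,0,0,0,0,0.0111,0.01],
    [0,0.0003,0,0,0,0.0167,0.01],
    [0,0.0003,0,0,0,0.0222,0.01],
    [0,0.0003,0,0,0,0.0278,0.01],
    [0,0.0003,0,0,0,0.0278,0.01],
    [0,0.0003,0,0,0,0.0278,0.01],
    [0,0.0003,0,0,0,0.0278,0.01],
    [0,0.0003,0,0,0,0.0278,0.01],
    [0,0.0003,0,0,0,0.0278,0.01],
  ],
)

```text
t: 24.62
ee_pos: [0.5002, 0.2546, 0.1665]
eef_rot: [0.001, 0.458, 0.889, 0.001]
ft_force: [-0.5, -0.9, 4.4]
grip_width: 0.0186
gripper_force: 89.2
```

```bash
python3 q.py
```

```text
t 24.62 p [0.5002 0.2546 0.1665] yang 35.54 F [-0.5 -0.9  4.4] T [-0.178  0.001  0.123] tau6 0.113
```

Scaled: 0.0001 m / 0.4 = 0.0003, 2.5 degrees / 90 = 0.0278.

Emit:
jog_arm(
  series=[
    [0,0,0,0,0,0.0056,0.01],
    [0,0,0,0,0,0.0111,0.01],
    [0,0.0003,0,0,0,0.0167,0.01],
    [0,0.0003,0,0,0,0.0222,0.01],
    [0,0.0003,0,0,0,0.0278,0.01],
    [0,0.0003,0,0,0,0.0278,0.01],
    [0,0.0003,0,0,0,0.0278,0.01],
    [0,0.0003,0,0,0,0.0278,0.01],
    [0,0.0003,0,0,0,0.0278,0.01],
    [0,0.0003,0,0,0,0.0278,0.01],
  ],
)

```text
t: 25.45
ee_pos: [0.5003, 0.2546, 0.1664]
eef_rot: [0.001, 0.477, 0.879, 0.001]
ft_force: [-0.0, -0.6, 4.8]
grip_width: 0.0186
gripper_force: 89.2
```

```bash
python3 q.py
```

```text
t 25.45 p [0.5003 0.2546 0.1664] yang 33.04 F [-0.  -0.6  4.8] T [-0.158  0.102  0.106] tau6 0.113
```

Scaled: 0.0001 m / 0.4 = 0.0003, 2.5 degrees / 90 = 0.0278.

Emit:
jog_arm(
  series=[
    [0,0,0,0,0,0.0056,0.01],
    [0,0,0,0,0,0.0111,0.01],
    [0,0.0003,0,0,0,0.0167,0.01],
    [0,0.0003,0,0,0,0.0222,0.01],
    [0,0.0003,0,0,0,0.0278,0.01],
    [0,0.0003,0,0,0,0.0278,0.01],
    [0,0.0003,0,0,0,0.0278,0.01],
    [0,0.0003,0,0,0,0.0278,0.01],
    [0,0.0003,0,0,0,0.0278,0.01],
    [0,0.0003,0,0,0,0.0278,0.01],
  ],
)

```text
t: 26.28
ee_pos: [0.5004, 0.2547, 0.1664]
eef_rot: [0.001, 0.496, 0.868, 0.001]
ft_force: [0.1, 0.3, 5.4]
grip_width: 0.0183
gripper_force: 89.2
```

```bash
python3 q.py
```

```text
t 26.28 p [0.5004 0.2547 0.1664] yang 30.53 F [0.1 0.3 5.4] T [-0.127  0.046  0.095] tau6 0.113
```

Scaled: 0.0001 m / 0.4 = 0.0003, 2.5 degrees / 90 = 0.0278.

Emit:
jog_arm(
  series=[
    [0,0,0,0,0,0.0056,0.01],
    [0,0,0,0,0,0.0111,0.01],
    [0,0.0003,0,0,0,0.0167,0.01],
    [0,0.0003,0,0,0,0.0222,0.01],
    [0,0.0003,0,0,0,0.0278,0.01],
    [0,0.0003,0,0,0,0.0278,0.01],
    [0,0.0003,0,0,0,0.0278,0.01],
    [0,0.0003,0,0,0,0.0278,0.01],
    [0,0.0003,0,0,0,0.0278,0.01],
    [0,0.0003,0,0,0,0.0278,0.01],
  ],
)

```text
t: 27.12
ee_pos: [0.5005, 0.2547, 0.1664]
eef_rot: [0.001, 0.515, 0.857, 0.001]
ft_force: [-0.4, 0.4, 5.4]
grip_width: 0.0186
gripper_force: 89.2
```

```bash
python3 q.py
```

```text
t 27.12 p [0.5005 0.2547 0.1664] yang 28.03 F [-0.4  0.4  5.4] T [-0.191 -0.04   0.163] tau6 0.113
```

Scaled: 0.0001 m / 0.4 = 0.0003, 2.5 degrees / 90 = 0.0278.

Emit:
jog_arm(
  series=[
    [0,0,0,0,0,0.0056,0.01],
    [0,0,0,0,0,0.0111,0.01],
    [0,0.0003,0,0,0,0.0167,0.01],
    [0,0.0003,0,0,0,0.0222,0.01],
    [0,0.0003,0,0,0,0.0278,0.01],
    [0,0.0003,0,0,0,0.0278,0.01],
    [0,0.0003,0,0,0,0.0278,0.01],
    [0,0.0003,0,0,0,0.0278,0.01],
    [0,0.0003,0,0,0,0.0278,0.01],
    [0,0.0003,0,0,0,0.0278,0.01],
  ],
)

```text
t: 27.95
ee_pos: [0.5006, 0.2548, 0.1664]
eef_rot: [0.001, 0.533, 0.846, 0.001]
ft_force: [-0.4, -1.0, 5.2]
grip_width: 0.0184
gripper_force: 89.2
```

```bash
python3 q.py
```

```text
t 27.95 p [0.5006 0.2548 0.1664] yang 25.54 F [-0.4 -1.   5.2] T [-0.169 -0.02   0.115] tau6 0.165
```

The joint-6 torque is rising (0.165), so the stop is reached. A smaller step next.

Scaled: 1.5 degrees / 90 = 0.0167.

Emit:
jog_arm(
  series=[
    [0,0,0,0,0,0.0033,0.01],
    [0,0,0,0,0,0.0067,0.01],
    [0,0,0,0,0,0.01,0.01],
    [0,0,0,0,0,0.0133,0.01],
    [0,0,0,0,0,0.0167,0.01],
    [0,0,0,0,0,0.0167,0.01],
    [0,0,0,0,0,0.0167,0.01],
    [0,0,0,0,0,0.0167,0.01],
    [0,0,0,0,0,0.0167,0.01],
    [0,0,0,0,0,0.0167,0.01],
  ],
)

```text
t: 28.78
ee_pos: [0.5007, 0.2548, 0.1665]
eef_rot: [0.001, 0.544, 0.839, 0.001]
ft_force: [0.6, -0.6, 5.8]
grip_width: 0.0188
gripper_force: 89.2
```

```bash
python3 q.py
```

```text
t 28.78 p [0.5007 0.2548 0.1665] yang 24.06 F [ 0.6 -0.6  5.8] T [-0.183  0.027  0.262] tau6 0.261
```

Scaled: 1.8 degrees / 90 = 0.02.

Emit:
jog_arm(
  series=[
    [0,0,0,0,0,0.0044,0.01],
    [0,0,0,0,0,0.0089,0.01],
    [0,0,0,0,0,0.0133,0.01],
    [0,0,0,0,0,0.0178,0.01],
    [0,0,0,0,0,0.02,0.01],
    [0,0,0,0,0,0.02,0.01],
    [0,0,0,0,0,0.02,0.01],
    [0,0,0,0,0,0.02,0.01],
    [0,0,0,0,0,0.02,0.01],
    [0,0,0,0,0,0.02,0.01],
  ],
)

```text
t: 29.62
ee_pos: [0.5007, 0.2548, 0.1665]
eef_rot: [0.001, 0.557, 0.83, 0.001]
ft_force: [1.1, 0.6, 4.4]
grip_width: 0.0183
gripper_force: 89.2
```

```bash
python3 q.py
```

```text
t 29.62 p [0.5007 0.2548 0.1665] yang 22.28 F [1.1 0.6 4.4] T [-0.142 -0.081  0.365] tau6 0.384
```

Tight at about 0.37 N m. Unloading the twist within the play.

Scaled: -0.0008 m / 0.4 = -0.002, -0.0006 m / 0.4 = -0.0015, -7 degrees / 90 = -0.0778.

Emit:
jog_arm(
  series=[
    [0,0,0,0,0,-0.0167,0.01],
    [0,0,-0.001,0,0,-0.0333,0.01],
    [0,-0.0003,-0.0015,0,0,-0.05,0.01],
    [0,-0.0005,-0.002,0,0,-0.0667,0.01],
    [0,-0.0005,-0.002,0,0,-0.0778,0.01],
    [0,-0.0005,-0.002,0,0,-0.0778,0.01],
    [0,-0.0005,-0.002,0,0,-0.0778,0.01],
    [0,-0.0005,-0.002,0,0,-0.0778,0.01],
    [0,-0.0005,-0.002,0,0,-0.0778,0.01],
    [0,-0.0005,-0.002,0,0,-0.0778,0.01],
  ],
)

```text
t: 30.45
ee_pos: [0.5001, 0.2546, 0.1665]
eef_rot: [0.0, 0.506, 0.862, 0.001]
ft_force: [1.8, 1.0, 2.5]
grip_width: 0.0183
gripper_force: 88.7
```

```bash
python3 q.py
```

```text
t 30.45 p [0.5001 0.2546 0.1665] yang 29.18 F [1.8 1.  2.5] T [ 0.263 -0.652  0.04 ] tau6 0.01
```

Emit:
jog_arm(
  series=[
    [0,0,-0.005,0,0,0,0.01],
    [0,0,-0.0125,0,0,0,0.01],
    [0,0,-0.02,0,0,0,0.01],
    [0,0,-0.03,0,0,0,0.01],
    [0,0,-0.045,0,0,0,0.01],
    [0,0,-0.07,0,0,0,0.01],
    [0,0,-0.105,0,0,0,0.01],
    [0,0,-0.15,0,0,0,0.01],
    [0,0,-0.1875,0,0,0,0.01],
    [0,0,-0.2125,0,0,0,0.01],
  ],
)

```text
t: 31.28
ee_pos: [0.4998, 0.2544, 0.2539]
eef_rot: [0.001, 0.506, 0.862, 0.001]
ft_force: [0.7, -0.2, -0.5]
grip_width: 0.0189
gripper_force: 88.5
```

```bash
python3 -c "
from h import *
go((.45,0,.25,5),(.4655,-.334,.25,-5.8))"
```

```text
t 31.2833 p [0.4998 0.2544 0.2539] yang 29.19 j6 1.417 zax [ 1.7e-03  6.0e-04 -1.0e+00] F [ 0.73 -0.16 -0.53] T [0.04  0.037 0.019] w 0.0189
[-0.1978 -0.1676  0.0037] [ 1.000e-01 -1.000e-02  2.419e+01]
[-0.4969 -0.317   0.0035] [ 1.000e-01 -2.000e-02  3.499e+01]
```

Scaled: -0.272 m / 0.4 = -0.68, -0.236 m / 0.4 = -0.59, 29 degrees / 90 = 0.3222.

Emit:
jog_arm(
  series=[
    [-0.0375,-0.03,0,0,0,0.0222,0.01],
    [-0.095,-0.08,0,0,0,0.0556,0.01],
    [-0.16,-0.135,0,0,0,0.0889,0.01],
    [-0.225,-0.1925,0,0,0,0.1222,0.01],
    [-0.295,-0.25,0,0,0,0.1556,0.01],
    [-0.365,-0.31,0,0,0,0.2,0.01],
    [-0.435,-0.3675,0,0,0,0.2444,0.01],
    [-0.5,-0.42,0,0,0,0.2778,0.01],
    [-0.59,-0.465,0,0,0,0.3,0.01],
    [-0.68,-0.51,0,0,0,0.3222,0.01],
  ],
)

```text
t: 32.12
ee_pos: [0.453, -0.0839, 0.2519]
eef_rot: [-0.0, 0.706, 0.708, 0.0]
ft_force: [0.9, 0.5, -0.6]
grip_width: 0.0185
gripper_force: 88.6
```

```bash
python3 -c "
from h import *
go((.4665,-.3345,.25,-5.8))"
```

```text
t 32.1167 p [ 0.453  -0.0839  0.2519] yang 0.13 j6 1.245 zax [ 1.e-04  2.e-04 -1.e+00] F [ 0.94  0.49 -0.64] T [-0.019 -0.132 -0.008] w 0.0185
[-0.2506  0.013   0.0019] [ 0.   -0.01  5.93]
```

Scaled: -0.2505 m / 0.4 = -0.6263, 0.013 m / 0.4 = 0.0325, 6 degrees / 90 = 0.0667.

Emit:
jog_arm(
  series=[
    [-0.09,0.005,0,0,0,0.0111,0.01],
    [-0.18,0.01,0,0,0,0.0222,0.01],
    [-0.27,0.015,0,0,0,0.0333,0.01],
    [-0.36,0.02,0,0,0,0.0444,0.01],
    [-0.445,0.025,0,0,0,0.0556,0.01],
    [-0.525,0.03,0,0,0,0.0667,0.01],
    [-0.59,0.0325,0,0,0,0.0667,0.01],
    [-0.6263,0.0325,0,0,0,0.0667,0.01],
    [-0.6263,0.0325,0,0,0,0.0667,0.01],
    [-0.6263,0.0325,0,0,0,0.0667,0.01],
  ],
)

```text
t: 32.95
ee_pos: [0.4676, -0.3328, 0.2512]
eef_rot: [-0.001, 0.742, 0.67, 0.0]
ft_force: [0.6, 0.1, -1.0]
grip_width: 0.0187
gripper_force: 88.5
```

Scaled: 0.06 m / 0.4 = 0.15, 0.055 m / 0.4 = 0.1375.

Emit:
jog_arm(
  series=[
    [0,0,0.025,0,0,0,0.01],
    [0,0,0.05,0,0,0,0.01],
    [0,0,0.075,0,0,0,0.01],
    [0,0,0.1,0,0,0,0.01],
    [0,0,0.125,0,0,0,0.01],
    [0,0,0.1375,0,0,0,0.01],
    [0,0,0.15,0,0,0,0.01],
    [0,0,0.15,0,0,0,0.01],
    [0,0,0.15,0,0,0,0.01],
    [0,0,0.15,0,0,0,0.01],
  ],
)

```text
t: 33.78
ee_pos: [0.4684, -0.3335, 0.1918]
eef_rot: [0.001, 0.742, 0.67, 0.0]
ft_force: [0.3, -0.1, -0.5]
grip_width: 0.0186
gripper_force: 88.5
```

```bash
python3 - <<'E'
from h import *
go((.4665,-.3345,.16,-5.8))
im,d=optics.get_image('side'); im2,d2=optics.get_image('top'); np.savez('pics/u.npz',s=im,t=im2)
a=cv2.resize(im[205:285,315:385],None,fx=5,fy=5,interpolation=cv2.INTER_CUBIC); b=cv2.resize(im2[170:250,370:450],None,fx=5,fy=5,interpolation=cv2.INTER_CUBIC)
cv2.imwrite('pics/s5.png',np.hstack([a,b])[:,:,::-1])
E
```

```text
t 33.7833 p [ 0.4684 -0.3335  0.1918] yang -5.81 j6 0.941 zax [ 8.e-04 -7.e-04 -1.e+00] F [ 0.27 -0.13 -0.5 ] T [-0.083  0.064  0.049] w 0.0186
[-0.0012 -0.0018  0.0318] [ 0.05  0.03 -0.01]
```

View pics/s5.png

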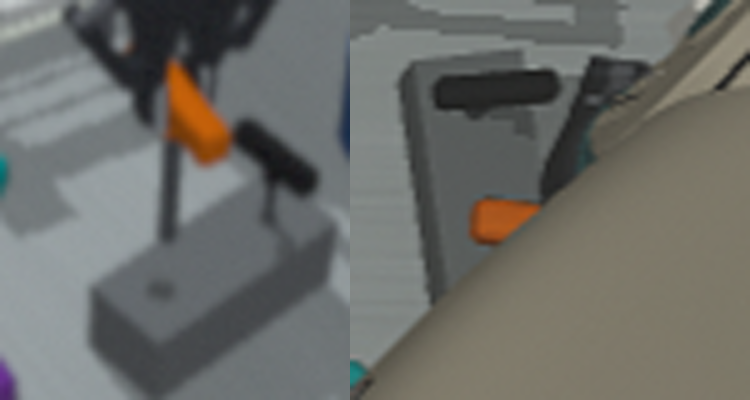

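Side crop (left): blade tip at about (168,238) with the empty hole at (161,289) below. In the top view the arm hides the hole.

```bash
python3 - <<'E'
from h import *
def proj(n,P):
    c=cal(n);M=np.array(c["camera_from_world"]);q=M[:3,:3]@P+M[:3,3];a=np.array([q[0],-q[1]])/-q[2];a=a*(1+c["k1"]*(a@a));return a*c["fx"]+[c["cx"],c["cy"]]
s=np.load("pics/u.npz")["s"].mean(2)
def cen(r,c0,c1,bg):
    w=np.clip(bg-s[r,c0:c1],0,None); return (w*np.arange(c0,c1)).sum()/w.sum()
for r in range(244,254): print(r,s[r,342:356].astype(int))
for r in range(258,267): print(r,s[r,340:355].astype(int))
h=cast("side",346.8,262.4,.055); print("hole",h)
for z in(.095,.0975,.1): print(z,"want tip px",proj("side",np.array([h[0],h[1],z])).round(2))
P=np.array([.466,-.335,.097]); print([(proj("side",P+e)-proj("side",P)).round(2) for e in np.eye(3)*.01])
E
```

```text
244 [157 157 157 153 131  88  63  62  96 139 155 157 155 155]
245 [156 157 158 151 130  89  61  64  97 141 157 157 156 152]
246 [157 157 158 152 129  87  61  64  96 142 157 157 152 145]
247 [157 157 157 152 124  84  60  65 102 142 152 148 138 127]
248 [156 156 156 148 119  80  60  68 103 138 145 131 116 110]
249 [156 157 157 148 117  78  59  68  97 124 127 115 107 103]
250 [156 156 156 147 112  75  58  64  89 105 109 105 104 103]
251 [157 157 154 146 109  73  57  64  84 100 105 105 104 103]
252 [155 157 154 144 110  77  64  70  90 100 103 103 104 105]
253 [155 153 147 133 111  90  80  85  97 103 104 104 103 103]
258 [111 106 105 104 105 104 103 104 106 103 104 104 104 105 104]
259 [105 105 104 104 102 102 101 102 103 103 104 103 105 104 104]
260 [104 104 104 104 101  99  97  98  99 102 103 104 104 104 104]
261 [105 105 105 104  99  90  86  88  89  95 102 105 104 105 104]
262 [104 103 105 104  92  81  77  79  80  87  99 104 105 104 104]
263 [105 105 104 102  91  82  78  76  78  86  98 103 104 105 103]
264 [105 105 105 104  96  91  87  84  84  92  99 104 105 103 103]
265 [105 106 104 105 102 100  98  95  96 100 102 104 105 104 106]
266 [103 104 104 103 104 105 103 101 104 104 104 104 103 105 105]
hole [ 0.4636582  -0.33801344  0.055     ]
0.095 want tip px [347.37 253.18]
0.0975 want tip px [347.41 252.59]
0.1 want tip px [347.44 252.  ]
[array([ 2.81, -1.37]), array([-1.98, -2.13]), array([ 0.15, -2.37])]
```

Scaled: 0.043 m / 0.4 = 0.1075, -0.0027 m / 0.4 = -0.0068.

Emit:
jog_arm(
  series=[
    [-0.0025,-0.0038,0.01,0,0,0,0.01],
    [-0.004,-0.0068,0.025,0,0,0,0.01],
    [-0.004,-0.0068,0.045,0,0,0,0.01],
    [-0.004,-0.0068,0.0625,0,0,0,0.01],
    [-0.004,-0.0068,0.0775,0,0,0,0.01],
    [-0.004,-0.0068,0.09,0,0,0,0.01],
    [-0.004,-0.0068,0.095,0,0,0,0.01],
    [-0.004,-0.0068,0.1,0,0,0,0.01],
    [-0.004,-0.0068,0.105,0,0,0,0.01],
    [-0.004,-0.0068,0.1075,0,0,0,0.01],
  ],
)

```text
t: 34.72
ee_pos: [0.4653, -0.3345, 0.1483]
eef_rot: [0.0, 0.742, 0.67, 0.0]
ft_force: [0.3, -0.3, -0.8]
grip_width: 0.0184
gripper_force: 88.6
```

```bash
python3 q.py
```

```text
t 34.72 p [ 0.4653 -0.3345  0.1483] yang -5.81 F [ 0.3 -0.3 -0.8] T [-0.024 -0.017 -0.036] tau6 -0.0
```

Scaled: 0.006 m / 0.4 = 0.015, 0.005 m / 0.4 = 0.0125.

Emit:
jog_arm(
  series=[
    [0,0,0.0025,0,0,0,0.01],
    [0,0,0.005,0,0,0,0.01],
    [0,0,0.0075,0,0,0,0.01],
    [0,0,0.01,0,0,0,0.01],
    [0,0,0.0125,0,0,0,0.01],
    [0,0,0.015,0,0,0,0.01],
    [0,0,0.015,0,0,0,0.01],
    [0,0,0.015,0,0,0,0.01],
    [0,0,0.015,0,0,0,0.01],
    [0,0,0.015,0,0,0,0.01],
  ],
)

```text
t: 35.55
ee_pos: [0.4652, -0.3345, 0.1424]
eef_rot: [0.0, 0.742, 0.67, -0.0]
ft_force: [1.3, -1.0, -1.4]
grip_width: 0.0185
gripper_force: 88.6
```

```bash
python3 q.py
```

```text
t 35.55 p [ 0.4652 -0.3345  0.1424] yang -5.81 F [ 1.3 -1.  -1.4] T [ 0.029 -0.039 -0.01 ] tau6 0.0
```

The tip is in the hole without contact. Lowering most of the way.

Scaled: 0.037 m / 0.4 = 0.0925, 0.035 m / 0.4 = 0.0875.

Emit:
jog_arm(
  series=[
    [0,0,0.01,0,0,0,0.01],
    [0,0,0.02,0,0,0,0.01],
    [0,0,0.0325,0,0,0,0.01],
    [0,0,0.045,0,0,0,0.01],
    [0,0,0.0575,0,0,0,0.01],
    [0,0,0.07,0,0,0,0.01],
    [0,0,0.08,0,0,0,0.01],
    [0,0,0.0875,0,0,0,0.01],
    [0,0,0.0925,0,0,0,0.01],
    [0,0,0.0925,0,0,0,0.01],
  ],
)

```text
t: 36.38
ee_pos: [0.465, -0.3343, 0.1048]
eef_rot: [-0.0, 0.742, 0.67, 0.0]
ft_force: [0.6, 0.5, -0.5]
grip_width: 0.0183
gripper_force: 88.6
```

```bash
python3 q.py
```

```text
t 36.38 p [ 0.465  -0.3343  0.1048] yang -5.81 F [ 0.6  0.5 -0.5] T [-0.008 -0.112 -0.013] tau6 0.001
```

Scaled: 0.003 m / 0.4 = 0.0075, 0.001 m / 0.4 = 0.0025.

Emit:
jog_arm(
  series=[
    [0,0,0.0013,0,0,0,0.01],
    [0,0,0.0025,0,0,0,0.01],
    [0,0,0.0038,0,0,0,0.01],
    [0,0,0.005,0,0,0,0.01],
    [0,0,0.0063,0,0,0,0.01],
    [0,0,0.0075,0,0,0,0.01],
    [0,0,0.0075,0,0,0,0.01],
    [0,0,0.0075,0,0,0,0.01],
    [0,0,0.0075,0,0,0,0.01],
    [0,0,0.0075,0,0,0,0.01],
  ],
)

```text
t: 37.22
ee_pos: [0.4652, -0.3345, 0.1026]
eef_rot: [0.0, 0.742, 0.67, -0.0]
ft_force: [-0.8, -0.2, 1.7]
grip_width: 0.0187
gripper_force: 89.0
```

```bash
python3 q.py
```

```text
t 37.22 p [ 0.4652 -0.3345  0.1026] yang -5.81 F [-0.8 -0.2  1.7] T [ 0.08   0.174 -0.004] tau6 -0.002
```

The floor is met at 0.1026, the same height as at pickup. Releasing and retreating.

Emit:
jog_arm(
  series=[
    [0,0,0,0,0,0,0.03],
    [0,0,0,0,0,0,0.05],
    [0,0,0,0,0,0,0.07],
    [0,0,0,0,0,0,0.085],
    [0,0,0,0,0,0,0.085],
    [0,0,0,0,0,0,0.085],
    [0,0,0,0,0,0,0.085],
    [0,0,0,0,0,0,0.085],
    [0,0,0,0,0,0,0.085],
    [0,0,0,0,0,0,0.085],
  ],
)

```text
t: 38.05
ee_pos: [0.4651, -0.3344, 0.1023]
eef_rot: [-0.0, 0.742, 0.67, -0.0]
ft_force: [0.2, 0.1, 0.2]
grip_width: 0.0847
gripper_force: 0.0
```

Scaled: -0.2 m / 0.4 = -0.5, -0.17 m / 0.4 = -0.425.

Emit:
jog_arm(
  series=[
    [0,0,-0.025,0,0,0,0.085],
    [0,0,-0.05,0,0,0,0.085],
    [0,0,-0.0875,0,0,0,0.085],
    [0,0,-0.1375,0,0,0,0.085],
    [0,0,-0.2,0,0,0,0.085],
    [0,0,-0.275,0,0,0,0.085],
    [0,0,-0.35,0,0,0,0.085],
    [0,0,-0.425,0,0,0,0.085],
    [0,0,-0.5,0,0,0,0.085],
    [0,0,-0.5,0,0,0,0.085],
  ],
)

```text
t: 38.88
ee_pos: [0.468, -0.337, 0.3114]
eef_rot: [0.007, 0.742, 0.67, 0.001]
ft_force: [0.4, -0.7, 1.2]
grip_width: 0.0852
gripper_force: 0.0
```

Scaled: 0.2 m / 0.4 = 0.5, 0.18 m / 0.4 = 0.45.

Emit:
jog_arm(
  series=[
    [0.075,0,0,0,0,0,0.085],
    [0.175,0,0,0,0,0,0.085],
    [0.275,0,0,0,0,0,0.085],
    [0.375,0,0,0,0,0,0.085],
    [0.45,0,0,0,0,0,0.085],
    [0.5,0,0,0,0,0,0.085],
    [0.5,0,0,0,0,0,0.085],
    [0.5,0,0,0,0,0,0.085],
    [0.5,0,0,0,0,0,0.085],
    [0.5,0,0,0,0,0,0.085],
  ],
)

```text
t: 39.72
ee_pos: [0.4855, -0.1364, 0.3026]
eef_rot: [0.0, 0.742, 0.67, -0.0]
ft_force: [-0.9, 0.4, -0.3]
grip_width: 0.085
gripper_force: 0.0
```

```bash
python3 - <<'E'
from h import *
go()
im,d=optics.get_image('side'); im2,d2=optics.get_image('top')
a=cv2.resize(im[205:285,300:400],None,fx=4,fy=4,interpolation=cv2.INTER_CUBIC); b=cv2.resize(im2[170:250,370:450],None,fx=4,fy=4,interpolation=cv2.INTER_CUBIC)
cv2.imwrite('pics/s6.png',np.hstack([a,b])[:,:,::-1])
h=cv2.cvtColor(im2,cv2.COLOR_RGB2HSV); m=(h[...,0]>4)&(h[...,0]<17)&(h[...,1]>190)&(h[...,2]>130); m[:205]=0;m[240:]=0;m[:,:375]=0;m[:,440:]=0
P=np.array([depthpt("top",u,v,d2[v,u]) for v,u in np.argwhere(m)]); print(len(P),np.median(P,axis=0).round(4), np.percentile(P[:,2],[5,95]))
E
```

```text
t 39.7167 p [ 0.4855 -0.1364  0.3026] yang -5.88 j6 1.271 zax [ 5.e-04 -6.e-04 -1.e+00] F [-0.87  0.43 -0.35] T [-0.024 -0.02   0.04 ] w 0.085
242 [ 0.4636 -0.3343  0.1309] [0.12773896 0.13475907]
```

View pics/s6.png

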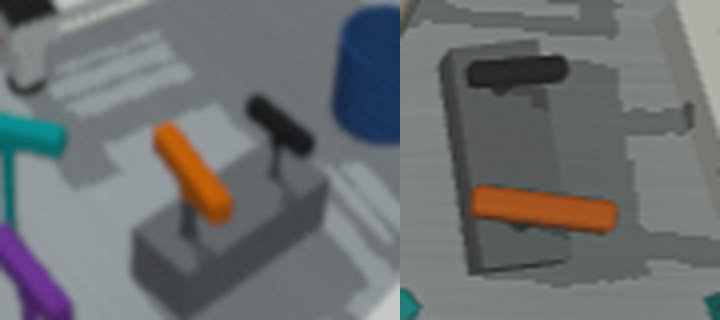

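The orange key is back in its hole at the same height as before (top 0.131 m), with the small key and mug undisturbed and the robot clear. Handing in.

```bash
python3 -c "
from h import *
print(ctrl.close_job())"
```

```text
the job is handed in; nothing more can be done
None
```

The loose screw is tight at about 0.37 N m, the orange key is back in its own hole all the way down, and the job was handed in at about 40 s (no verdict shown).

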